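# Hang the keyhole bottle holder on its stand and load the wash bottle

### The arm

A 6-joint arm with a two-finger parallel gripper is mounted at the origin on a cart in front of the work surface, level with it; the furniture and walls round the work are solid. World frame = base frame: x ahead of the robot, y to its left, z up, the work surface at z = 0. Lengths are in m, angles in rad, forces in N, time in s.
With the tool pointing down it reaches from about 0.4 to 0.925 m from the base axis. Payload 3.4 kg.
Tool frame: the origin (TCP) lies on the mounting face of the last link; the fingertips stand 173 mm ahead of it and the grasp point (between the pads) lies 155 mm ahead of it (manip.tcp_to_tips is the distance from the TCP to the fingertips, in m); z points along the fingers, y is the direction in which the jaws open and shut (so a half turn about z gives the same grasp; the last joint's range is limited). The gripper opens to 85 mm and grips with 20 to 120 N. Pads are 22 mm wide; open, the fingers measure 114 mm over their backs; the gripper's body (76 mm by 85 mm) begins 54 mm behind the grasp point. The pads swing forward as they close: fully open they stand 13 mm farther back than shut.
Start: joints at [1.192, 0.307, 1.506, -0, 1.328, -0.073], TCP at [0.173, 0.548, 0.405] pointing down, gripper open.
Joint ranges: [-3.12, 3.12], [-1.05, 2.28], [0.14, 2.33], [-1.42, 4.57], [0.1, 2.73], [-2.68, 2.68]. Speed limits (rad/s): [2.57, 2.57, 3.14, 3.14, 3.14, 3.14].

### API

Orientations are given as a rotation vector (axis times angle).
In Python, from cell import manip gives the robot as it stands.
- The arm moves only by the tool drive_tool, never from a script. Its argument "rows" is a list of rows, each an object of numbers: "x", "y", "z": the shift along the tool's x, y, z each as a share of 1000 mm, from -1 to 1; "wx", "wy", "wz": the turn, a rotation vector about the tool's x, y, z each as a share of pi/4 rad, from -1 to 1; "jaw": the opening, from -1 (shut) to 1 (fully open). A call has 1 to 8 rows; each row is the pose to reach, as a shift and turn from the pose commanded when the call began, along the tool's axes at that moment; what a row does not reach only later rows make up. A row lasts 1/12 s, in which the tool goes at most 41.7 mm and 7.16 degrees, less where a joint would pass 70% of its speed; a pose out of reach is approached as far as the arm can. A call with a number of a shift or a turn outside -1 to 1 is refused whole. A call with a gripper value outside its range is refused whole. The fingers move at their own pace and stop on an object; "squeeze" is the grip in N (left out, the last holds). Time passes only in rows, so rows that repeat a pose let the fingers close. It gives the time, the measured TCP pose, the force and the opening at its end, in the units of the state.
- manip.get_obs(): the state, without advancing time (a new reading comes with each control period).
- manip.capture(name): name is "scene" or "top" or "wrist"; returns (picture, depth): 400x640x3 uint8, red, green, blue; 400x640 float32, m along the optical axis (not along the pixel's ray), 0 where there is no reading.
- manip.camera_info(name): a dict with "camera_matrix" (3x3 intrinsics, pixels), "rvec" (rotation vector, rad) and "tvec" (3), from world to camera coordinates, as OpenCV has them; the wrist camera has in their place "tool_from_camera" (4x4, takes a point from camera to tool coordinates, whose origin is the TCP and whose axes are the flange's). Camera axes: x right, y down, z forward; pixel columns grow to the right and rows downward; lengths in m; the calibration is good to about 2 mm. A picture is of the moment at which its call begins: read the wrist's pose just before it. camera_info takes no time and is no camera call.
- manip.sign_off(): hands the job in, once; it reports no verdict.
Trained networks look in the newest picture that a camera, given by its name, has taken for a name from the list of things; names that differ only in an ending like _2 or _b are one class to them, and where a whole thing is asked for, a point or a joint stands for the part that bears it (a point fixed in the world has none). Each returns a list of dicts, best first, with "score" (0 to 1); they miss things now and then, are a little off and sometimes report something else, mostly with a low value. They report only what shows in the picture. A call takes as long as a camera call. They do not tell look-alikes from the thing itself.
- manip.look_for(camera, thing): "rect" ([left, top, right, bottom] in pixels, round what is visible of it).
The state is a dict: "t": time; "joint_positions": joint angles; "qvel": joint speeds; "tau": joint torques, N m; "ee_pos": TCP position; "orientation": TCP orientation; "ft_force": force on the tool from outside, world axes, zero at the start; "torque": the same for the moment, N m; "gripper_width": finger opening in m.
Only numpy, scipy, OpenCV 4.12 (cv2) and the standard library are available. Lean on these libraries where they do the work, as an engineer would, in place of code of your own. Each camera call takes 0.05 s, during which the arm holds its last target. There are 200 camera calls.

### The job

Put the needle-wash station back together: hang the small aluminium bottle holder on the stand, its two keyholes over the two screw heads of the cross-plate, and let it down until the screws sit fully home at the ends of the narrow slots. With the holder hanging there by itself, stand the smaller of the two brown bottles upright in its pocket. Leave the larger brown bottle and the glass beaker where they are.

Things in the scene. Friction and masses are not known exactly. Their poses are not given: they have to be found in the camera images.
- stand: Fixed stand: grey base, two upright steel rods (12 mm, 172 mm apart, tops 222 mm above the bench) and, clamped to them, a rigid aluminium cross-plate 200 mm wide, 64 high, 5 thick, at a height set by hand. Origin: on the bench straight below the middle of the cross-plate's front face; x points back from that face to the rods (-x roughly to the robot), y left along it, z up.
- screw_zone (a point): Middle of the cross-plate's front face, 160 mm up; axes as the stand. Two screws stand out of the face, level, at y = +56 and -56 mm (shoulder 6 mm in diameter, 5.5 long; flat head 14 in diameter, 3.5 thick). Their height is not reported: 142 to 178 mm above the bench; feel or look for it. The cross-plate's straight top edge is 18 mm above the screws' axes, its lower edge 46 below.
- holder_mid (a point): Loose aluminium bottle holder, 0.2-0.45 kg, standing on the bench: back plate 150 x 62 x 3.5 mm with a square open pocket on its front. Point: middle of the pocket, 22 mm above the underside. x to the plate (rear face at x = 25.5), y left along it, z up. Pocket: 50 mm wide outside (grip its flat sides, 44 high, x = -25 to 22), 44 x 44 inside, floor 4 mm above the underside, front wall 30 high.
- keyhole_left (a point): Centre of the left keyhole's round entry hole (18 mm wide, right through the plate), in the plate's rear face, 26 mm above the holder's underside; axes as holder_mid. A slot 8.5 mm wide runs up from it to a round end centred 18 mm higher. The right keyhole is alike, 112 mm to the right (y = +56 and -56 from the middle). Hung fully home, the underside is 45 mm below the screws' axes.
- small_bottle_mid (a point): The smaller brown glass bottle, 38 mm in diameter, 72 mm tall, about 0.09 kg, standing; it fits the holder's pocket. This point: on its axis half-way up (36 mm above its foot), z up. Black screw cap 25 mm in diameter: the top 10 mm.
- large_bottle_mid (a point): The larger brown glass bottle, 46 mm in diameter, 88 mm tall, standing; it does not fit the pocket. The two bottles may have changed places. This point: on its axis half-way up (44 mm above its foot), z up. Leave it alone.
- beaker_mid (a point): Empty glass beaker, 53 mm in diameter, 70 mm tall, a bystander. This point: on its axis half-way up. Leave it alone.
Not all that is in view belongs to the job. Leave any orange look-alike of the part that bears small_bottle_mid alone.

How it is judged:
On the way:
1. the holder hangs on both screws by itself, let go, before the bottle is put in (x of holder_mid in the frame of stand between -0.0312 and -0.0215 m and y of holder_mid in the frame of stand between -0.004 and 0.004 m and height (world z) of holder_mid between 0.114 and 0.16 m and angle between holder_mid's own z axis and vertical below 0.09 rad and angle between the x axis of holder_mid and the x axis of stand, either way round below 0.09 rad and contact force between the fingers and anything else below 0.3 N and horizontal distance between small_bottle_mid and holder_mid above 0.06 m), for 0.3 s.
At the end, for the whole second after the job is handed in: Holder hanging free on both screws, plate behind the heads, along the cross-plate within 5 degrees, centred within 4 mm, its middle 114-160 mm above the bench; smaller bottle upright on the pocket floor, within 9 mm of its middle; large bottle and beaker within 30 mm of their places (x of holder_mid in the frame of stand between -0.0312 and -0.0215 m and y of holder_mid in the frame of stand between -0.004 and 0.004 m and height (world z) of holder_mid between 0.114 and 0.16 m and angle between holder_mid's own z axis and vertical below 0.09 rad and angle between the x axis of holder_mid and the x axis of stand, either way round below 0.09 rad and horizontal distance between small_bottle_mid and holder_mid below 0.009 m and z of small_bottle_mid in the frame of holder_mid between 0.013 and 0.023 m and angle between small_bottle_mid's own z axis and vertical below 0.12 rad); the robot touches nothing.
It fails at once if the larger bottle or the beaker was moved by more than 30 mm (distance of any of large_bottle_mid, beaker_mid from where it was at the start of the episode above 0.03 m).
It fails at once if a bottle was tipped over (angle between any of small_bottle_mid, large_bottle_mid's own z axis and vertical above 0.6 rad).
It also fails if it takes over 64 s, if anything falls off the work surface, if the arm or the gripper's body presses on something with over 40 N, if the wrist force passes 120 N, or if a joint passes its speed limit or range.

## Working session

There is one attempt and no reset: what is moved stays moved. The work goes in short steps, Python scripts to look and compute and a tool call to move; the robot and the scene stay as the last step left them, time stands still between calls to the robot, and variables do not carry over. Pictures are saved under pics/ and viewed, about 8 in all and at most 12, crops included, and the job is handed in when it is done.

Besides the shell and the picture viewer there is one more tool, called after "Emit:" as a command line: name --argument value ..., lists and objects as JSON in quotes. drive_tool: Moves the arm, as the interface text tells. Shift numbers are shares of 1000 mm and turn numbers shares of pi/4 rad, none past 1 either way. Its arguments: {"type":"object","properties":{"rows":{"type":"array"},"squeeze":{"type":"number"}},"required":["rows"]}

```bash
mkdir -p pics; ls; cat > h.py <<'E'
from cell import manip
import numpy as np, cv2
from scipy.spatial.transform import Rotation as R
def cam(name):
    o=manip.get_obs(); p,d=manip.capture(name); i=manip.camera_info(name); K=np.array(i["camera_matrix"])
    if name=="wrist":
        T=np.eye(4);T[:3,:3]=R.from_rotvec(o["orientation"]).as_matrix();T[:3,3]=o["ee_pos"];M=T@np.array(i["tool_from_camera"])
    else:
        W=np.eye(4);W[:3,:3]=R.from_rotvec(np.ravel(i["rvec"])).as_matrix();W[:3,3]=np.ravel(i["tvec"]);M=np.linalg.inv(W)
    v,u=np.mgrid[0:d.shape[0],0:d.shape[1]]
    P=np.stack([(u-K[0,2])/K[0,0]*d,(v-K[1,2])/K[1,1]*d,d],-1)@M[:3,:3].T+M[:3,3]
    P[d==0]=np.nan
    return p,d,P,K,M
def save(p,n,z=1): cv2.imwrite("pics/"+n,cv2.resize(p[...,::-1],None,fx=z,fy=z,interpolation=cv2.INTER_CUBIC))
E
python3 - <<'E'
from h import *
o=manip.get_obs(); print(o)
for c in("scene","top"):
    p,d,P,K,M=cam(c); print(c,M[:3,3].round(3),M[:3,2].round(2),K[0,0])
    np.savez(c,p=p,P=P)
    for t in("stand","screw_zone","holder_mid","small_bottle_mid","large_bottle_mid","beaker_mid"):
        print(t,[(round(a["score"],2),np.round(a["rect"]).astype(int).tolist()) for a in manip.look_for(c,t)[:3]])
a=np.load("scene.npz")["p"];b=np.load("top.npz")["p"]
save(a,"s.png",1.25);save(b,"t.png",1.25)
E
```

```text
pics
{'t': 0.0, 'joint_positions': array([ 1.19250902e+00,  3.07574323e-01,  1.50768237e+00, -8.10005063e-06,
        1.32838147e+00, -7.35039943e-02]), 'qvel': array([ 7.39808690e-04, -1.06457818e-03,  1.35913617e-05, -1.20637097e-03,
       -1.13354052e-03,  2.09222092e-03]), 'tau': array([-1.82175972e-03, -4.57538438e+01, -2.51922905e+01, -4.81119987e-04,
        1.33170019e-02,  3.16190892e-05]), 'ee_pos': array([0.17244975, 0.54817122, 0.40377652]), 'orientation': array([-0.47682997, -3.1047379 ,  0.00313377]), 'ft_force': array([ 0.67347238, -0.32124173, -0.09713432]), 'torque': array([ 0.00605806, -0.04182228,  0.01742191]), 'gripper_width': 0.08544087715158659}
scene [-0.06  -0.231  0.827] [ 0.58  0.41 -0.7 ] 498.6538516158452
stand []
screw_zone [(0.58, [294, 118, 404, 247])]
holder_mid [(0.84, [210, 191, 266, 238])]
small_bottle_mid [(0.55, [332, 255, 349, 286]), (0.55, [298, 226, 322, 263])]
large_bottle_mid [(0.76, [384, 281, 415, 326])]
beaker_mid [(0.89, [238, 144, 260, 175])]
top [0.306 0.197 1.227] [ 0.19 -0.01 -0.98] 439.8519038151768
stand [(0.83, [288, 147, 367, 209])]
screw_zone [(0.96, [286, 145, 367, 209]), (0.64, [398, 228, 418, 246])]
holder_mid [(0.91, [225, 231, 285, 256])]
small_bottle_mid [(0.5, [349, 228, 366, 243]), (0.48, [319, 226, 337, 238])]
large_bottle_mid [(0.74, [399, 227, 416, 245])]
beaker_mid [(0.97, [212, 173, 240, 195])]
```

View pics/s.png

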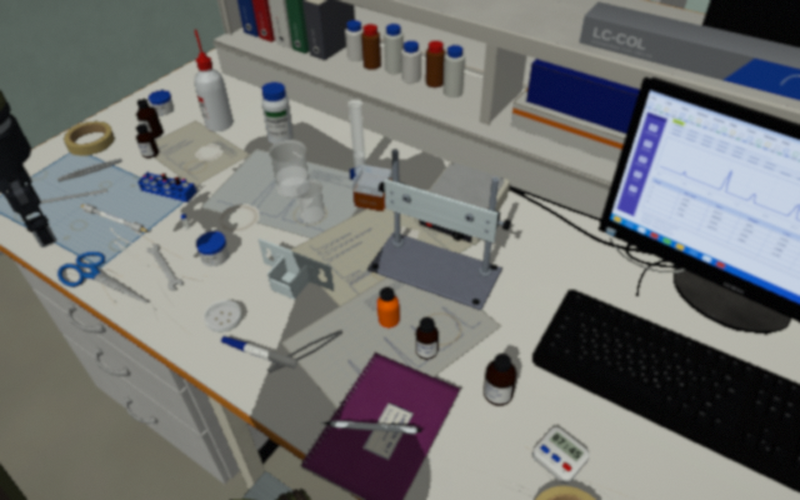

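View pics/t.png

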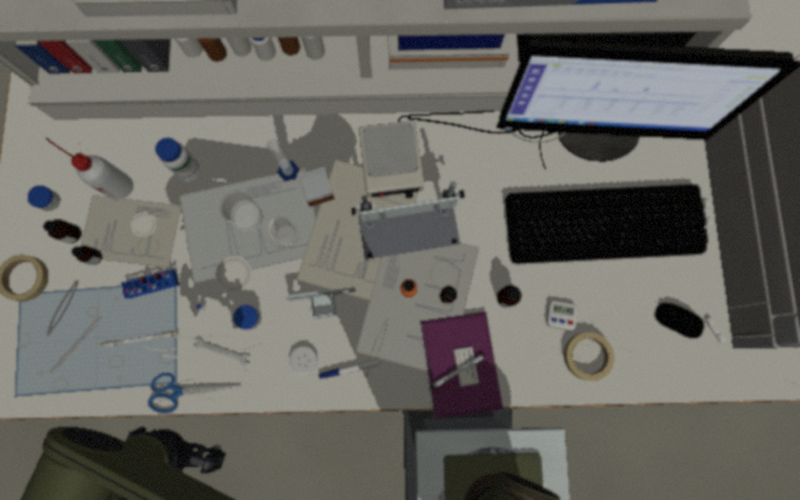

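The scene picture shows the cross-plate with its two screws at about (405,198) and (480,222), and the holder at (295,268). The small brown bottle is at (427,338), an orange decoy at (388,308), and the large bottle at (500,380). All of these are 1.25x pixels. Next I measure with depth.

```bash
python3 - <<'E'
from h import *
def rect(c,r,m=4):
    P=np.load(c+".npz")["P"]; return P[r[1]-m:r[3]+m,r[0]-m:r[2]+m].reshape(-1,3)
def line(Q):
    q=Q[:,:2].astype(np.float32); vx,vy,x,y=cv2.fitLine(q,cv2.DIST_HUBER,0,.001,.001).ravel(); s=np.sign(-vy) or 1
    t=(q-[x,y])@[vx,vy]; return "c",q.mean(0).round(4),"ang of x-axis",round(np.degrees(np.arctan2(vy,vx)),2),"mid",(np.array([x,y])+[vx*(t.min()+t.max())/2,vy*(t.min()+t.max())/2]).round(4),"len",np.ptp(t).round(4),len(q)
for c,rh,rs,rb,rl,rk in (("scene",[210,191,266,238],[294,118,404,247],[332,255,349,286],[384,281,415,326],[238,144,260,175]),("top",[225,231,285,256],[286,145,367,209],[349,228,366,243],[399,227,416,245],[212,173,240,195])):
    Q=rect(c,rh);print(c,"zmax holder",np.nanpercentile(Q[:,2],[50,90,97,99.5]).round(4))
    print(" hold plate z>.048",line(Q[(Q[:,2]>.048)&(Q[:,2]<.075)]))
    q=Q[(Q[:,2]>.03)&(Q[:,2]<.075)];print("  all>.03",q.mean(0).round(4))
    Q=rect(c,rs);
    for lo,hi in((.1,.22),):
        q=Q[(Q[:,2]>lo)&(Q[:,2]<hi)];print(" stand",lo,line(q),np.nanpercentile(q[:,2],[5,25,50,75,95]).round(3))
    for n,r,h in(("small",rb,.072),("large",rl,.088),("beaker",rk,.07)):
        Q=rect(c,r,0); q=Q[(Q[:,2]>h-.012)&(Q[:,2]<h+.012)]; print(" ",n,"top",np.median(q,0).round(4) if len(q) else 0,len(q),"zmax",np.nanpercentile(Q[:,2],98).round(3))
E
```

```text
scene zmax holder [0.0033 0.0483 0.0617 0.0651]
 hold plate z>.048 ('c', array([0.4451, 0.3571], dtype=float32), 'ang of x-axis', np.float32(-83.23), 'mid', array([0.4449, 0.3582], dtype=float32), 'len', np.float32(0.1503), 356)
  all>.03 [0.4378 0.3551 0.0472]
 stand 0.1 ('c', array([0.605 , 0.1602], dtype=float32), 'ang of x-axis', np.float32(-81.92), 'mid', array([0.6024, 0.165 ], dtype=float32), 'len', np.float32(0.2359), 2571) [0.11  0.126 0.144 0.161 0.192]
  small top [0.4347 0.0788 0.0727] 134 zmax 0.075
  large top [ 0.4273 -0.0509  0.0881] 183 zmax 0.09
  beaker top [0.5893 0.4427 0.0654] 192 zmax 0.072
top zmax holder [0.0002 0.0301 0.0597 0.0642]
 hold plate z>.048 ('c', array([0.4461, 0.3583], dtype=float32), 'ang of x-axis', np.float32(-83.5), 'mid', array([0.4459, 0.3582], dtype=float32), 'len', np.float32(0.1495), 117)
  all>.03 [0.4383 0.3567 0.05  ]
 stand 0.1 ('c', array([0.606 , 0.1646], dtype=float32), 'ang of x-axis', np.float32(-81.91), 'mid', array([0.6029, 0.1647], dtype=float32), 'len', np.float32(0.2312), 849) [0.11  0.135 0.149 0.165 0.19 ]
  small top [0.4375 0.0811 0.0716] 72 zmax 0.075
  large top [ 0.43   -0.0488  0.0863] 78 zmax 0.09
  beaker top [0.5947 0.4483 0.068 ] 100 zmax 0.071
```

```bash
cat >> h.py <<'E'
def go(x,y,z,yaw,tilt=0):
    o=manip.get_obs(); A=R.from_rotvec(o["orientation"]); a=np.radians(yaw); c,s=np.cos(a),np.sin(a)
    B=R.from_matrix(np.array([[-c,-s,0],[-s,c,0],[0,0,-1]]).T.T) if 0 else R.from_matrix(np.column_stack([[-c,-s,0],[-s,c,0],[0,0,-1]]))
    sh=A.inv().apply(np.array([x,y,z])-o["ee_pos"]); w=(A.inv()*B).as_rotvec()/(np.pi/4)
    print("shift",sh.round(4),"turn",w.round(3),"rows",(np.linalg.norm(sh)/.0417).round(1),(np.linalg.norm(w)*45/7.16).round(1))
def st():
    o=manip.get_obs(); A=R.from_rotvec(o["orientation"]).as_matrix()
    print("t",round(o["t"],2),"p",o["ee_pos"].round(4),"yaw",np.degrees(np.arctan2(-A[0,1],A[1,1])).round(2),"zax",A[:,2].round(4),"F",o["ft_force"].round(2),"T",o["torque"].round(2),"w",round(o["gripper_width"],4))
E
python3 - <<'E'
from h import *
print(np.round(manip.camera_info("wrist")["tool_from_camera"],3), manip.camera_info("wrist")["camera_matrix"])
# stand face plane
for c,r in(("scene",[294,118,404,247]),("top",[286,145,367,209])):
    P=np.load(c+".npz")["P"];Q=P[r[1]:r[3],r[0]:r[2]].reshape(-1,3);Q=Q[(Q[:,2]>.1)&(Q[:,2]<.2)]
    best=None;rng=np.random.default_rng(0)
    for _ in range(600):
        a,b=Q[rng.choice(len(Q),2,False),:2];n=np.array([-(b-a)[1],(b-a)[0]])
        if np.linalg.norm(n)<.03: continue
        n/=np.linalg.norm(n);k=abs((Q[:,:2]-a)@n)<.0015
        if best is None or k.sum()>best.sum(): best=k
    q=Q[best];m=q[:,:2].mean(0);u=np.linalg.svd(q[:,:2]-m)[2][0];u*=np.sign(u[1]);t=(q[:,:2]-m)@u;lo,hi=np.percentile(t,[.5,99.5])
    print(c,best.sum(),len(Q),"yaw",np.degrees(np.arctan2(-u[0],u[1])).round(2),"mid",(m+u*(lo+hi)/2).round(4),"len",(hi-lo).round(4),"z",np.percentile(q[:,2],[1,99]).round(4))
st();go(.40,.35,.36,7)
E
```

```text
[[-0.001 -0.946 -0.324  0.083]
 [ 1.    -0.    -0.001  0.001]
 [ 0.001 -0.324  0.946  0.031]
 [ 0.     0.     0.     1.   ]] [[295.24783721   0.         319.3022468 ]
 [  0.         295.24783721 200.28591537]
 [  0.           0.           1.        ]]
scene 1553 2435 yaw 8.14 mid [0.602  0.1648] len 0.1978 z [0.1063 0.1699]
top 496 772 yaw 8.16 mid [0.6019 0.1648] len 0.197 z [0.1034 0.1697]
t 0.7 p [0.1726 0.5485 0.4047] yaw -17.46 zax [ 0.  0. -1.] F [-0.21 -0.87  0.5 ] T [-0.    0.03 -0.01] w 0.0851
shift [-0.2765 -0.1211  0.0447] turn [ 0.    -0.    -0.544] rows 7.3 3.4
```

Emit:
drive_tool --rows '[{"x": -0.2765,"y": -0.121,"z": 0.045,"wz": -0.544,"jaw": 1},{"x": -0.2765,"y": -0.121,"z": 0.045,"wz": -0.544},{"x": -0.2765,"y": -0.121,"z": 0.045,"wz": -0.544},{"x": -0.2765,"y": -0.121,"z": 0.045,"wz": -0.544},{"x": -0.2765,"y": -0.121,"z": 0.045,"wz": -0.544},{"x": -0.2765,"y": -0.121,"z": 0.045,"wz": -0.544},{"x": -0.2765,"y": -0.121,"z": 0.045,"wz": -0.544},{"x": -0.2765,"y": -0.121,"z": 0.045,"wz": -0.544}]'

```text
validation failed for argument at $.ro...
```

```bash
python3 - <<'E'
from h import *
st();p,d,P,K,M=cam("wrist");np.savez("w1",p=p,P=P);save(p,"w1.png",1.25)
for t in("holder_mid","beaker_mid","screw_zone"): print(t,[(round(a["score"],2),np.round(a["rect"]).astype(int).tolist()) for a in manip.look_for("wrist",t)[:3]])
# holder plate: z in 50..66mm near
k=(P[...,2]>.046)&(P[...,2]<.07)&(abs(P[...,0]-.445)<.03)&(abs(P[...,1]-.358)<.09)
q=P[k];m=np.median(q[:,:2],0);vx,vy,x,y=cv2.fitLine(q[:,:2].astype(np.float32),cv2.DIST_HUBER,0,.001,.001).ravel();u=np.array([vx,vy])*np.sign(vy)
t=(q[:,:2]-[x,y])@u;lo,hi=np.percentile(t,[.3,99.7]);print(k.sum(),"yaw",np.degrees(np.arctan2(-u[0],u[1])),"mid",np.array([x,y])+u*(lo+hi)/2,hi-lo,"zmax",np.percentile(q[:,2],99))
k=(P[...,2]>.036)&(P[...,2]<.046)&(abs(P[...,0]-.42)<.04)&(abs(P[...,1]-.355)<.04)
q=P[k][:,:2]-[.4223,.3555];yy=q@u;xx=q@np.array([u[1],-u[0]]);print("pocket rim local y",np.percentile(yy,[1,99]),"x",np.percentile(xx,[1,99]))
E
```

```text
t 0.7 p [0.1726 0.5485 0.4047] yaw -17.46 zax [ 0.  0. -1.] F [-0.21 -0.87  0.5 ] T [-0.    0.03 -0.01] w 0.0851
holder_mid [(0.6, [230, 335, 300, 374])]
beaker_mid []
screw_zone []
  return _methods._mean(a, axis=axis, dtype=dtype,
  ret = um.true_divide(
Traceback (most recent call last):
cv2.error: OpenCV(4.12.0) /io/opencv/modules/imgproc/src/linefit.cpp:50: error: (-215:Assertion failed) count > 0 in function 'fitLine2D_wods'
```

View pics/w1.png

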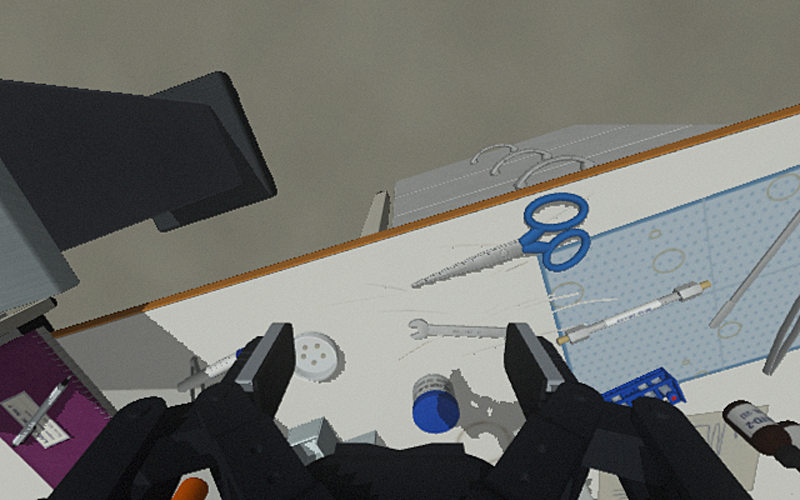

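The move call was refused, so I retry with all fields given. The wrist picture shows the fingers at the bottom, with the holder partly hidden at about (320,440).

Emit:
drive_tool --rows '[{"x": -0.2765,"y": -0.121,"z": 0.045,"wx": 0,"wy": 0,"wz": -0.544,"jaw": 1},{"x": -0.2765,"y": -0.121,"z": 0.045,"wx": 0,"wy": 0,"wz": -0.544,"jaw": 1},{"x": -0.2765,"y": -0.121,"z": 0.045,"wx": 0,"wy": 0,"wz": -0.544,"jaw": 1},{"x": -0.2765,"y": -0.121,"z": 0.045,"wx": 0,"wy": 0,"wz": -0.544,"jaw": 1},{"x": -0.2765,"y": -0.121,"z": 0.045,"wx": 0,"wy": 0,"wz": -0.544,"jaw": 1},{"x": -0.2765,"y": -0.121,"z": 0.045,"wx": 0,"wy": 0,"wz": -0.544,"jaw": 1},{"x": -0.2765,"y": -0.121,"z": 0.045,"wx": 0,"wy": 0,"wz": -0.544,"jaw": 1},{"x": -0.2765,"y": -0.121,"z": 0.045,"wx": 0,"wy": 0,"wz": -0.544,"jaw": 1}]'

```text
t: 1.57
ee_pos: [0.4026, 0.3474, 0.3593]
orientation: [-0.189, 3.135, -0.002]
ft_force: [0.3, 0.1, 0.5]
gripper_width: 0.0856
```

```bash
python3 -c "
from h import *
st();go(.6248,.168,.45,8.15)"
```

```text
t 1.57 p [0.4026 0.3474 0.3593] yaw 6.9 zax [ 0.0012 -0.0014 -1.    ] F [0.35 0.12 0.46] T [ 0.   -0.02 -0.03] w 0.0856
shift [-0.1991 -0.2049 -0.0902] turn [-0.002  0.001 -0.028] rows 7.2 0.2
```

Emit:
drive_tool --rows '[{"x": -0.199,"y": -0.205,"z": -0.09,"wx": 0,"wy": 0,"wz": -0.028,"jaw": 1},{"x": -0.199,"y": -0.205,"z": -0.09,"wx": 0,"wy": 0,"wz": -0.028,"jaw": 1},{"x": -0.199,"y": -0.205,"z": -0.09,"wx": 0,"wy": 0,"wz": -0.028,"jaw": 1},{"x": -0.199,"y": -0.205,"z": -0.09,"wx": 0,"wy": 0,"wz": -0.028,"jaw": 1},{"x": -0.199,"y": -0.205,"z": -0.09,"wx": 0,"wy": 0,"wz": -0.028,"jaw": 1},{"x": -0.199,"y": -0.205,"z": -0.09,"wx": 0,"wy": 0,"wz": -0.028,"jaw": 1},{"x": -0.199,"y": -0.205,"z": -0.09,"wx": 0,"wy": 0,"wz": -0.028,"jaw": 1},{"x": -0.199,"y": -0.205,"z": -0.09,"wx": 0,"wy": 0,"wz": -0.028,"jaw": 1}]'

```text
t: 2.23
ee_pos: [0.6276, 0.1668, 0.4519]
orientation: [-0.219, 3.126, -0.003]
ft_force: [1.2, 1.1, -0.0]
gripper_width: 0.0851
```

```bash
python3 - <<'E'
from h import *
st();p,d,P,K,M=cam("wrist");np.savez("w2",p=p,P=P,d=d,M=M,K=K);save(p,"w2.png",1.25)
a=np.radians(8.15);ex=np.array([np.cos(a),np.sin(a)]);ey=np.array([-ex[1],ex[0]])
L=P[...,:2]-[.602,.1648];lx=L@ex;ly=L@ey;z=P[...,2]
k=(z>.1)&(abs(lx)<.02)&(abs(ly)<.15)&(z<.2)
print("top edge",k.sum(),"zmax",np.percentile(z[k],[50,90,99]))
kt=k&(z>.162); print("top strip x",np.percentile(lx[kt],[2,50,98]),"y",np.percentile(ly[kt],[.5,99.5]))
pf=np.polyfit(ly[kt],lx[kt],1);print("slope deg",np.degrees(np.arctan(pf[0])))
for s in(1,-1):
    h=(abs(ly-s*.056)<.015)&(lx<-.003)&(lx>-.02)&(z>.12)&(z<.19)
    print("screw",s,h.sum(),"y",np.percentile(ly[h],[2,50,98]).round(4),"x",np.percentile(lx[h],[2,50,98]).round(4),"z",np.percentile(z[h],[2,50,98]).round(4))
E
```

```text
t 2.23 p [0.6276 0.1668 0.4519] yaw 8.01 zax [ 0.0078 -0.0016 -1.    ] F [ 1.17  1.12 -0.02] T [ 0.06 -0.02  0.01] w 0.0851
top edge 5164 zmax [0.1529863  0.16788642 0.19706285]
top strip x [0.00123997 0.00428053 0.0182018 ] y [-0.09804426  0.09776819]
slope deg 0.027578680849555073
screw 1 83 y [0.049  0.0546 0.0615] x [-0.0078 -0.0067 -0.0043] z [0.1467 0.1536 0.1567]
screw -1 85 y [-0.0618 -0.0551 -0.0494] x [-0.0078 -0.0068 -0.0033] z [0.1455 0.1536 0.1564]
```

View pics/w2.png

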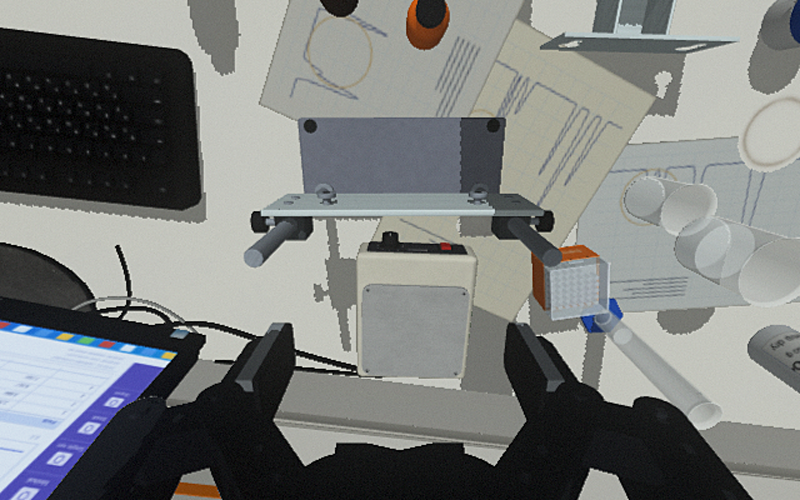

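The picture shows both screws at (326,192) and (478,192), with the holder at the top right. I check the height bias on the bench and on the holder top, then plan the grasp.

```bash
python3 - <<'E'
from h import *
f=np.load("w2.npz");P=f["P"];z=P[...,2]
a=np.radians(8.15);ex=np.array([np.cos(a),np.sin(a)]);ey=np.array([-ex[1],ex[0]])
L=P[...,:2]-[.602,.1648];lx=L@ex;ly=L@ey
kt=(z>.155)&(z<.18)&(lx>.0005)&(lx<.0045)&(abs(ly)<.07);print("plate top z",np.percentile(z[kt],[10,50,90]),kt.sum())
kb=(abs(lx+.05)<.04)&(abs(ly)<.06)&(z<.05);print("base z",np.median(z[kb]))
kb=(abs(lx+.13)<.02)&(abs(ly)<.1)&(z<.03);print("bench z",np.median(z[kb]))
k=(z>.046)&(z<.075)&(abs(P[...,0]-.445)<.03)&(abs(P[...,1]-.358)<.09)
q=P[k];vx,vy,x,y=cv2.fitLine(q[:,:2].astype(np.float32),cv2.DIST_HUBER,0,.001,.001).ravel();u=np.array([vx,vy])*np.sign(vy)
t=(q[:,:2]-[x,y])@u;lo,hi=np.percentile(t,[.3,99.7]);print(k.sum(),"holder yaw",np.degrees(np.arctan2(-u[0],u[1])),"mid",np.array([x,y])+u*(lo+hi)/2,hi-lo,"z",np.percentile(q[:,2],[50,90,98]))
n=np.array([u[1],-u[0]]);print("spread along x",np.percentile((q[:,:2]-[x,y])@n,[5,50,95]))
# pixel columns of screw heads by row in crop
c=f["p"][140:175,240:410];save(c,"w2c.png",4)
go(.4263,.356,.26,6.6)
E
```

```text
plate top z [0.1572621  0.16593187 0.16746104] 1001
base z 0.008917454154102278
bench z -0.0001014816760697701
973 holder yaw 6.509345 mid [0.44971898 0.35846178] 0.14963528493202233 z [0.06071954 0.06226058 0.06294588]
spread along x [-2.72772260e-03  8.51435759e-05  6.82804182e-04]
shift [0.1732 0.2148 0.1899] turn [-0.002  0.007  0.031] rows 8.0 0.2
```

View pics/w2c.png

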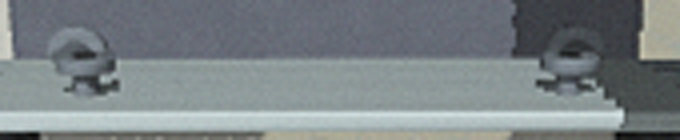

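Everything agrees: the screw axes are at about z = 0.1505 and the centring is within 0.5 mm. I go above the holder, then down.

Emit:
drive_tool --rows '[{"x": 0.1,"y": 0.08,"z": 0.02,"wx": 0,"wy": 0,"wz": 0.031,"jaw": 1},{"x": 0.1,"y": 0.08,"z": 0.02,"wx": 0,"wy": 0,"wz": 0.031,"jaw": 1},{"x": 0.1,"y": 0.08,"z": 0.02,"wx": 0,"wy": 0,"wz": 0.031,"jaw": 1},{"x": 0.173,"y": 0.215,"z": 0.19,"wx": 0,"wy": 0.007,"wz": 0.031,"jaw": 1},{"x": 0.173,"y": 0.215,"z": 0.19,"wx": 0,"wy": 0.007,"wz": 0.031,"jaw": 1},{"x": 0.173,"y": 0.215,"z": 0.19,"wx": 0,"wy": 0.007,"wz": 0.031,"jaw": 1},{"x": 0.173,"y": 0.215,"z": 0.19,"wx": 0,"wy": 0.007,"wz": 0.031,"jaw": 1},{"x": 0.173,"y": 0.215,"z": 0.19,"wx": 0,"wy": 0.007,"wz": 0.031,"jaw": 1}]'

```text
t: 2.95
ee_pos: [0.4276, 0.3469, 0.2763]
orientation: [0.189, -3.13, 0.0]
ft_force: [0.8, 0.8, -0.6]
gripper_width: 0.0856
```

Emit:
drive_tool --rows '[{"x": 0,"y": 0,"z": 0,"wx": 0,"wy": 0,"wz": 0,"jaw": 1},{"x": 0,"y": 0,"z": 0,"wx": 0,"wy": 0,"wz": 0,"jaw": 1},{"x": 0,"y": 0,"z": 0,"wx": 0,"wy": 0,"wz": 0,"jaw": 1},{"x": 0,"y": 0,"z": 0,"wx": 0,"wy": 0,"wz": 0,"jaw": 1}]'

```text
t: 3.28
ee_pos: [0.431, 0.3459, 0.2786]
orientation: [0.188, -3.133, -0.001]
ft_force: [-0.0, 0.4, 0.9]
gripper_width: 0.0853
```

```bash
python3 - <<'E'
from h import *
st();p,d,P,K,M=cam("wrist");save(p,"w3.png",1.25);z=P[...,2]
a=np.radians(6.6);ex=np.array([np.cos(a),np.sin(a)]);ey=np.array([-ex[1],ex[0]])
L=P[...,:2]-[.4223,.3555];lx=L@ex;ly=L@ey
k=(z>.052)&(z<.07)&(abs(lx-.025)<.02)&(abs(ly)<.1);print("plate",k.sum(),"x",np.percentile(lx[k],[5,50,95]),"y",np.percentile(ly[k],[1,99]),"z",np.percentile(z[k],98),"slope",np.degrees(np.polyfit(ly[k],lx[k],1)[0]))
k=(z>.025)&(z<.047)&(abs(lx+.005)<.03)&(abs(ly)<.04);print("pocket",k.sum(),"x",np.percentile(lx[k],[1,99]),"y",np.percentile(ly[k],[1,99]))
go(.4268,.356,.183,6.6)
E
```

```text
t 3.28 p [0.431  0.3459 0.2786] yaw 6.88 zax [-3.2e-03  5.0e-04 -1.0e+00] F [-0.05  0.38  0.93] T [ 0.01  0.02 -0.  ] w 0.0853
plate 2241 x [0.02390741 0.02459533 0.02746531] y [-0.07310232  0.07389401] z 0.06268836198757001 slope 0.10499371021419934
pocket 2205 x [-0.02275023  0.02488692] y [-0.03873393  0.03810459]
shift [0.0029 0.0106 0.0959] turn [ 0.002 -0.003  0.005] rows 2.3 0.0
```

Emit:
drive_tool --rows '[{"x": 0.002,"y": 0.011,"z": 0.03,"wx": 0.002,"wy": -0.003,"wz": 0.005,"jaw": 1},{"x": 0.002,"y": 0.011,"z": 0.06,"wx": 0.002,"wy": -0.003,"wz": 0.005,"jaw": 1},{"x": 0.002,"y": 0.011,"z": 0.085,"wx": 0.002,"wy": -0.003,"wz": 0.005,"jaw": 1},{"x": 0.002,"y": 0.011,"z": 0.0955,"wx": 0.002,"wy": -0.003,"wz": 0.005,"jaw": 1},{"x": 0.002,"y": 0.011,"z": 0.0955,"wx": 0.002,"wy": -0.003,"wz": 0.005,"jaw": 1},{"x": 0.002,"y": 0.011,"z": 0.0955,"wx": 0.002,"wy": -0.003,"wz": 0.005,"jaw": 1}]'

```text
t: 3.83
ee_pos: [0.4273, 0.3562, 0.1825]
orientation: [0.18, -3.134, 0.002]
ft_force: [1.3, -0.6, 0.9]
gripper_width: 0.0856
```

Emit:
drive_tool --rows '[{"x": 0,"y": 0,"z": 0,"wx": 0,"wy": 0,"wz": 0,"jaw": 0.2},{"x": 0,"y": 0,"z": 0,"wx": 0,"wy": 0,"wz": 0,"jaw": 0},{"x": 0,"y": 0,"z": 0,"wx": 0,"wy": 0,"wz": 0,"jaw": -0.5},{"x": 0,"y": 0,"z": 0,"wx": 0,"wy": 0,"wz": 0,"jaw": -1},{"x": 0,"y": 0,"z": 0,"wx": 0,"wy": 0,"wz": 0,"jaw": -1},{"x": 0,"y": 0,"z": 0,"wx": 0,"wy": 0,"wz": 0,"jaw": -1}]' --squeeze 70

```text
t: 4.33
ee_pos: [0.4272, 0.3569, 0.1836]
orientation: [-0.182, 3.136, -0.0]
ft_force: [0.4, -0.7, 5.8]
gripper_width: 0.0495
```

```bash
python3 -c "
from h import *
st()"
```

```text
t 4.33 p [0.4272 0.3569 0.1836] yaw 6.66 zax [ 1.e-04 -1.e-04 -1.e+00] F [ 0.41 -0.68  5.8 ] T [-0.09  0.05 -0.05] w 0.0495
```

Emit:
drive_tool --rows '[{"x": 0,"y": 0,"z": -0.02,"wx": 0,"wy": 0,"wz": 0,"jaw": -1},{"x": 0,"y": 0,"z": -0.05,"wx": 0,"wy": 0,"wz": 0,"jaw": -1},{"x": 0,"y": 0,"z": -0.08,"wx": 0,"wy": 0,"wz": 0,"jaw": -1},{"x": 0,"y": 0,"z": -0.11,"wx": 0,"wy": 0,"wz": 0,"jaw": -1},{"x": 0,"y": 0,"z": -0.125,"wx": 0,"wy": 0,"wz": 0,"jaw": -1},{"x": 0,"y": 0,"z": -0.125,"wx": 0,"wy": 0,"wz": 0,"jaw": -1}]'

```text
t: 4.83
ee_pos: [0.4279, 0.3576, 0.3114]
orientation: [-0.182, 3.132, 0.005]
ft_force: [0.2, 0.8, -2.2]
gripper_width: 0.0494
```

```bash
python3 -c "
from h import *
st(); go(.551,.1575,.3075,8.15)"
```

```text
t 4.83 p [0.4279 0.3576 0.3114] yaw 6.67 zax [ 0.0044  0.0032 -1.    ] F [ 0.17  0.76 -2.22] T [ 0.02 -0.03 -0.  ] w 0.0494
shift [-0.099  -0.213   0.0038] turn [ 0.003  0.006 -0.033] rows 5.6 0.2
```

Emit:
drive_tool --rows '[{"x": -0.01,"y": -0.025,"z": 0,"wx": 0,"wy": 0,"wz": -0.033,"jaw": -1},{"x": -0.025,"y": -0.06,"z": 0,"wx": 0,"wy": 0,"wz": -0.033,"jaw": -1},{"x": -0.042,"y": -0.095,"z": 0,"wx": 0,"wy": 0,"wz": -0.033,"jaw": -1},{"x": -0.06,"y": -0.13,"z": 0,"wx": 0,"wy": 0,"wz": -0.033,"jaw": -1},{"x": -0.077,"y": -0.165,"z": 0,"wx": 0,"wy": 0,"wz": -0.033,"jaw": -1},{"x": -0.09,"y": -0.193,"z": 0,"wx": 0,"wy": 0,"wz": -0.033,"jaw": -1},{"x": -0.098,"y": -0.21,"z": 0,"wx": 0,"wy": 0,"wz": -0.033,"jaw": -1},{"x": -0.099,"y": -0.213,"z": 0,"wx": 0,"wy": 0,"wz": -0.033,"jaw": -1}]'

```text
t: 5.5
ee_pos: [0.5514, 0.1534, 0.3055]
orientation: [0.217, -3.13, 0.005]
ft_force: [-0.1, 0.6, -2.7]
gripper_width: 0.049
```

Emit:
drive_tool --rows '[{"x": 0,"y": 0,"z": 0,"wx": 0,"wy": 0,"wz": 0,"jaw": -1},{"x": 0,"y": 0,"z": 0,"wx": 0,"wy": 0,"wz": 0,"jaw": -1},{"x": 0,"y": 0,"z": 0,"wx": 0,"wy": 0,"wz": 0,"jaw": -1},{"x": 0,"y": 0,"z": 0,"wx": 0,"wy": 0,"wz": 0,"jaw": -1}]'

```text
t: 5.83
ee_pos: [0.549, 0.1577, 0.3066]
orientation: [0.225, -3.129, 0.002]
ft_force: [-0.1, -0.3, -1.9]
gripper_width: 0.0493
```

```bash
python3 - <<'E'
from h import *
st(); go(.551,.1575,.3075,8.15); go(.551,.1575,.3075,8.15)
p,d,P,K,M=cam("wrist");z=P[...,2];save(p,"w4.png",1.25);np.savez("w4",p=p,P=P)
st()
a=np.radians(8.15);ex=np.array([np.cos(a),np.sin(a)]);ey=np.array([-ex[1],ex[0]])
L=P[...,:2]-[.602,.1648];lx=L@ex;ly=L@ey
k=(z>.172)&(z<.2)&(lx>-.045)&(lx<-.015)&(abs(ly)<.1);print("holder plate",k.sum(),"x",np.percentile(lx[k],[5,50,95]),"y",np.percentile(ly[k],[1,99]),"z",np.percentile(z[k],[50,98]),"slope",np.degrees(np.polyfit(ly[k],lx[k],1)[0]))
k=(z>.155)&(z<.18)&(lx>-.004)&(lx<.006)&(abs(ly)<.13);print("cross",k.sum(),"x",np.percentile(lx[k],[5,50,95]),"y",np.percentile(ly[k],[1,99]),"z",np.percentile(z[k],[50,98]))
E
```

```text
t 5.83 p [0.549  0.1577 0.3066] yaw 8.24 zax [-0.0041 -0.0019 -1.    ] F [-0.09 -0.34 -1.85] T [-0.02  0.01 -0.02] w 0.0493
shift [-0.002  -0.0005 -0.0009] turn [-0.002 -0.005  0.002] rows 0.1 0.0
shift [-0.002  -0.0005 -0.0009] turn [-0.002 -0.005  0.002] rows 0.1 0.0
t 5.88 p [0.5491 0.1577 0.3068] yaw 8.24 zax [-0.0036 -0.0019 -1.    ] F [ 0.09 -0.87 -2.42] T [ 0.06 -0.02  0.01] w 0.0494
holder plate 2634 x [-0.04448044 -0.03477205 -0.03281504] y [-0.05547668  0.05532334] z [0.17861238 0.19903977] slope 0.17509853345578255
cross 1662 x [0.00052949 0.00161755 0.00463764] y [-0.06776011  0.06959173] z [0.16417841 0.16750117]
```

View pics/w4.png

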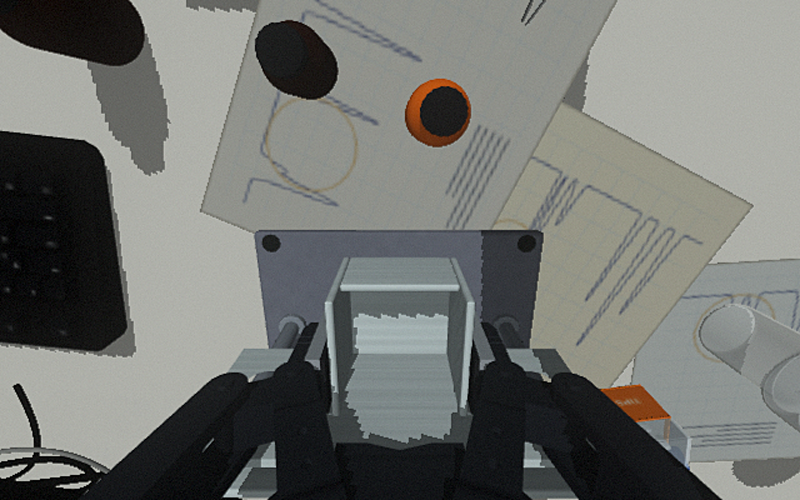

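The holder is held squarely. The fingers hide the plate's middle, but its ends show. I check its tilt and height.

```bash
python3 - <<'E'
from h import *
f=np.load("w4.npz");P=f["P"];z=P[...,2]
a=np.radians(8.15);ex=np.array([np.cos(a),np.sin(a)]);ey=np.array([-ex[1],ex[0]])
L=P[...,:2]-[.602,.1648];lx=L@ex;ly=L@ey
for s in(1,-1):
    w=(ly*s>.0215)&(ly*s<.026)&(lx<-.04)&(lx>-.09)&(z>.155)&(z<.182)
    print("wall",s,w.sum())
    for b in np.arange(-.085,-.04,.01):
        m=w&(abs(lx-b)<.005)
        if m.sum()>5: print("  x",b.round(3),"z90",np.percentile(z[m],90).round(4))
for lo,hi in((-.08,-.06),(-.06,-.045),(.045,.06),(.06,.08)):
    m=(ly>lo)&(ly<hi)&(lx>-.036)&(lx<-.022)&(z>.17)&(z<.195)
    if m.sum()>5: print("plate y",lo,m.sum(),"z",np.percentile(z[m],[50,95]).round(4),"x",np.percentile(lx[m],[5,50,95]).round(4))
m=(z>.145)&(z<.158)&(abs(ly)<.02)&(lx<-.06);print("front rim",m.sum(),"z",np.percentile(z[m],[50,95]),"x",np.percentile(lx[m],[5,50,95]))
E
```

```text
wall 1 1226
  x -0.085 z90 0.1667
  x -0.075 z90 0.167
  x -0.065 z90 0.171
  x -0.055 z90 0.1731
  x -0.045 z90 0.1727
wall -1 1096
  x -0.085 z90 0.1667
  x -0.075 z90 0.1672
  x -0.065 z90 0.1733
  x -0.055 z90 0.1747
  x -0.045 z90 0.1733
plate y -0.08 15 z [0.1781 0.1811] x [-0.0349 -0.0344 -0.0336]
plate y -0.06 111 z [0.1841 0.1851] x [-0.0354 -0.0339 -0.0313]
plate y 0.045 179 z [0.1838 0.185 ] x [-0.0352 -0.0342 -0.0315]
plate y 0.06 15 z [0.1784 0.1814] x [-0.0353 -0.0347 -0.0339]
front rim 988 z [0.15156701 0.15328929] x [-0.08208769 -0.08153818 -0.07949293]
```

Holder top and cross-plate top differ by 17.5 mm, against the 18 mm needed for keyhole alignment. I raise by 0.5 mm and advance gently.

Emit:
drive_tool --rows '[{"x": -0.008,"y": 0,"z": -0.0005,"wx": 0,"wy": -0.004,"wz": 0.001,"jaw": -1},{"x": -0.015,"y": 0,"z": -0.0005,"wx": 0,"wy": -0.004,"wz": 0.001,"jaw": -1},{"x": -0.02,"y": 0,"z": -0.0005,"wx": 0,"wy": -0.004,"wz": 0.001,"jaw": -1},{"x": -0.022,"y": 0,"z": -0.0005,"wx": 0,"wy": -0.004,"wz": 0.001,"jaw": -1},{"x": -0.024,"y": 0,"z": -0.0005,"wx": 0,"wy": -0.004,"wz": 0.001,"jaw": -1},{"x": -0.026,"y": 0,"z": -0.0005,"wx": 0,"wy": -0.004,"wz": 0.001,"jaw": -1},{"x": -0.026,"y": 0,"z": -0.0005,"wx": 0,"wy": -0.004,"wz": 0.001,"jaw": -1}]'

```text
t: 6.47
ee_pos: [0.576, 0.1603, 0.3072]
orientation: [-0.222, 3.134, -0.003]
ft_force: [-0.6, -0.1, -2.0]
gripper_width: 0.0489
```

```bash
python3 -c "
from h import *
st()"
```

```text
t 6.47 p [0.576  0.1603 0.3072] yaw 8.09 zax [ 3.0e-04 -1.6e-03 -1.0e+00] F [-0.63 -0.07 -2.04] T [-0.02  0.07  0.01] w 0.0489
```

No force so far. I continue in small steps until the plate meets the face.

Emit:
drive_tool --rows '[{"x": -0.001,"y": 0,"z": 0,"wx": 0,"wy": 0,"wz": 0,"jaw": -1},{"x": -0.002,"y": 0,"z": 0,"wx": 0,"wy": 0,"wz": 0,"jaw": -1},{"x": -0.003,"y": 0,"z": 0,"wx": 0,"wy": 0,"wz": 0,"jaw": -1},{"x": -0.0035,"y": 0,"z": 0,"wx": 0,"wy": 0,"wz": 0,"jaw": -1},{"x": -0.0035,"y": 0,"z": 0,"wx": 0,"wy": 0,"wz": 0,"jaw": -1}]'

```text
t: 6.88
ee_pos: [0.5792, 0.1608, 0.3074]
orientation: [-0.222, 3.134, -0.002]
ft_force: [-0.6, 0.5, -2.7]
gripper_width: 0.0488
```

Emit:
drive_tool --rows '[{"x": -0.001,"y": 0,"z": 0,"wx": 0,"wy": 0,"wz": 0,"jaw": -1},{"x": -0.002,"y": 0,"z": 0,"wx": 0,"wy": 0,"wz": 0,"jaw": -1},{"x": -0.002,"y": 0,"z": 0,"wx": 0,"wy": 0,"wz": 0,"jaw": -1}]'

```text
t: 7.13
ee_pos: [0.5808, 0.161, 0.3072]
orientation: [0.222, -3.133, 0.003]
ft_force: [-1.7, -0.6, -1.1]
gripper_width: 0.0488
```

```bash
python3 - <<'E'
from h import *
st(); p,d,P,K,M=cam("wrist");z=P[...,2];save(p,"w5.png",1.25);st()
a=np.radians(8.15);ex=np.array([np.cos(a),np.sin(a)]);ey=np.array([-ex[1],ex[0]])
L=P[...,:2]-[.602,.1648];lx=L@ex;ly=L@ey
m=(abs(ly)>.042)&(abs(ly)<.06)&(lx>-.02)&(lx<.004)&(z>.178)&(z<.195)
print("plate",m.sum(),"z",np.percentile(z[m],[50,95]).round(4),"x",np.percentile(lx[m],[5,50,95]).round(4))
E
```

```text
t 7.13 p [0.5808 0.161  0.3072] yaw 8.11 zax [-9.0e-04 -1.8e-03 -1.0e+00] F [-1.74 -0.61 -1.09] T [0.04 0.23 0.07] w 0.0488
t 7.18 p [0.5808 0.161  0.3072] yaw 8.11 zax [-8.0e-04 -1.8e-03 -1.0e+00] F [-1.65 -0.41 -1.84] T [-0.    0.24  0.11] w 0.049
plate 2184 z [0.192  0.1944] x [-0.0192 -0.0134 -0.0004]
```

Contact with the face came at about the expected place (TCP 21.6 mm from it), so the heads are through. I back off 0.7 mm and lower.

Emit:
drive_tool --rows '[{"x": 0.0008,"y": 0,"z": 0,"wx": 0,"wy": 0,"wz": 0,"jaw": -1},{"x": 0.0008,"y": 0,"z": 0.003,"wx": 0,"wy": 0,"wz": 0,"jaw": -1},{"x": 0.0008,"y": 0,"z": 0.006,"wx": 0,"wy": 0,"wz": 0,"jaw": -1},{"x": 0.0008,"y": 0,"z": 0.009,"wx": 0,"wy": 0,"wz": 0,"jaw": -1},{"x": 0.0008,"y": 0,"z": 0.012,"wx": 0,"wy": 0,"wz": 0,"jaw": -1},{"x": 0.0008,"y": 0,"z": 0.014,"wx": 0,"wy": 0,"wz": 0,"jaw": -1},{"x": 0.0008,"y": 0,"z": 0.015,"wx": 0,"wy": 0,"wz": 0,"jaw": -1},{"x": 0.0008,"y": 0,"z": 0.015,"wx": 0,"wy": 0,"wz": 0,"jaw": -1}]'

```text
t: 7.85
ee_pos: [0.5802, 0.1609, 0.2919]
orientation: [0.222, -3.133, 0.003]
ft_force: [-0.6, -1.0, -2.0]
gripper_width: 0.0489
```

```bash
python3 -c "
from h import *
st()"
```

```text
t 7.85 p [0.5802 0.1609 0.2919] yaw 8.09 zax [-4.0e-04 -1.7e-03 -1.0e+00] F [-0.59 -1.02 -2.01] T [-0.01  0.03  0.01] w 0.0489
```

Clean descent of 15 mm. Now I feel for the end of the slots.

Emit:
drive_tool --rows '[{"x": 0,"y": 0,"z": 0.001,"wx": 0,"wy": 0,"wz": 0,"jaw": -1},{"x": 0,"y": 0,"z": 0.002,"wx": 0,"wy": 0,"wz": 0,"jaw": -1},{"x": 0,"y": 0,"z": 0.003,"wx": 0,"wy": 0,"wz": 0,"jaw": -1},{"x": 0,"y": 0,"z": 0.0035,"wx": 0,"wy": 0,"wz": 0,"jaw": -1},{"x": 0,"y": 0,"z": 0.0035,"wx": 0,"wy": 0,"wz": 0,"jaw": -1}]'

```text
t: 8.27
ee_pos: [0.5803, 0.1609, 0.2888]
orientation: [0.222, -3.134, 0.002]
ft_force: [0.4, 0.5, -2.3]
gripper_width: 0.0493
```

Emit:
drive_tool --rows '[{"x": 0,"y": 0,"z": 0.0005,"wx": 0,"wy": 0,"wz": 0,"jaw": -1},{"x": 0,"y": 0,"z": 0.001,"wx": 0,"wy": 0,"wz": 0,"jaw": -1},{"x": 0,"y": 0,"z": 0.001,"wx": 0,"wy": 0,"wz": 0,"jaw": -1}]'

```text
t: 8.52
ee_pos: [0.5803, 0.1609, 0.2879]
orientation: [-0.222, 3.133, -0.002]
ft_force: [0.1, -0.5, -1.6]
gripper_width: 0.049
```

Emit:
drive_tool --rows '[{"x": 0,"y": 0,"z": 0.0005,"wx": 0,"wy": 0,"wz": 0,"jaw": -1},{"x": 0,"y": 0,"z": 0.001,"wx": 0,"wy": 0,"wz": 0,"jaw": -1},{"x": 0,"y": 0,"z": 0.0012,"wx": 0,"wy": 0,"wz": 0,"jaw": -1},{"x": 0,"y": 0,"z": 0.0012,"wx": 0,"wy": 0,"wz": 0,"jaw": -1}]'

```text
t: 8.85
ee_pos: [0.5803, 0.1609, 0.2876]
orientation: [-0.222, 3.133, -0.002]
ft_force: [-2.6, -0.2, 4.9]
gripper_width: 0.0492
```

Home: vertical force went from -2 to +5 N. I release partly, retreat up, and stop for the 0.3 s check.

Emit:
drive_tool --rows '[{"x": 0,"y": 0,"z": -0.0003,"wx": 0,"wy": 0,"wz": 0,"jaw": 0.3},{"x": 0,"y": 0,"z": -0.0003,"wx": 0,"wy": 0,"wz": 0,"jaw": 0.5},{"x": 0,"y": 0,"z": -0.0003,"wx": 0,"wy": 0,"wz": 0,"jaw": 0.7},{"x": 0,"y": 0,"z": -0.0003,"wx": 0,"wy": 0,"wz": 0,"jaw": 0.7},{"x": 0,"y": 0,"z": -0.03,"wx": 0,"wy": 0,"wz": 0,"jaw": 0.7},{"x": 0,"y": 0,"z": -0.06,"wx": 0,"wy": 0,"wz": 0,"jaw": 0.7},{"x": 0,"y": 0,"z": -0.1,"wx": 0,"wy": 0,"wz": 0,"jaw": 0.7},{"x": 0,"y": 0,"z": -0.13,"wx": 0,"wy": 0,"wz": 0,"jaw": 0.7}]'

```text
t: 9.52
ee_pos: [0.5804, 0.1612, 0.4189]
orientation: [-0.222, 3.133, -0.002]
ft_force: [1.7, 0.7, 1.0]
gripper_width: 0.0729
```

Emit:
drive_tool --rows '[{"x": 0,"y": 0,"z": -0.02,"wx": 0,"wy": 0,"wz": 0,"jaw": 0.7},{"x": 0,"y": 0,"z": -0.02,"wx": 0,"wy": 0,"wz": 0,"jaw": 0.7},{"x": 0,"y": 0,"z": -0.02,"wx": 0,"wy": 0,"wz": 0,"jaw": 0.7},{"x": 0,"y": 0,"z": -0.02,"wx": 0,"wy": 0,"wz": 0,"jaw": 0.7}]'

```text
t: 9.85
ee_pos: [0.5798, 0.161, 0.4355]
orientation: [0.222, -3.132, 0.003]
ft_force: [0.5, -0.1, -0.4]
gripper_width: 0.0723
```

```bash
python3 - <<'E'
from h import *
st(); p,d,P,K,M=cam("wrist");z=P[...,2];save(p,"w6.png",1.25);np.savez("w6",p=p,P=P)
a=np.radians(8.15);ex=np.array([np.cos(a),np.sin(a)]);ey=np.array([-ex[1],ex[0]])
L=P[...,:2]-[.602,.1648];lx=L@ex;ly=L@ey
m=(abs(ly)<.09)&(lx>-.02)&(lx<.004)&(z>.155)&(z<.172)
print("plate top",m.sum(),"z",np.percentile(z[m],[50,95]).round(4),"x",np.percentile(lx[m],[5,50,95]).round(4),"slope",np.degrees(np.polyfit(ly[m],lx[m],1)[0]))
m=(abs(ly)<.035)&(lx>-.07)&(lx<-.012)&(z>.13)&(z<.152)
print("pocket",m.sum(),"y",np.percentile(ly[m],[1,99]),"x",np.percentile(lx[m],[1,99]),"z",np.percentile(z[m],[50,95]))
go(.4365,.080,.30,8.15)
E
```

```text
t 9.85 p [0.5798 0.161  0.4355] yaw 8.1 zax [-0.0017 -0.002  -1.    ] F [ 0.47 -0.1  -0.37] T [-0.01  0.05  0.01] w 0.0723
plate top 2380 z [0.1652 0.1674] x [-0.0033 -0.0009  0.0034] slope 0.03743266927447283
pocket 581 y [-0.02550323  0.02399486] x [-0.04970176 -0.01240112] z [0.1436831  0.14798961]
shift [ 0.1527 -0.0598  0.1355] turn [-0.002 -0.004 -0.001] rows 5.1 0.0
```

View pics/w6.png

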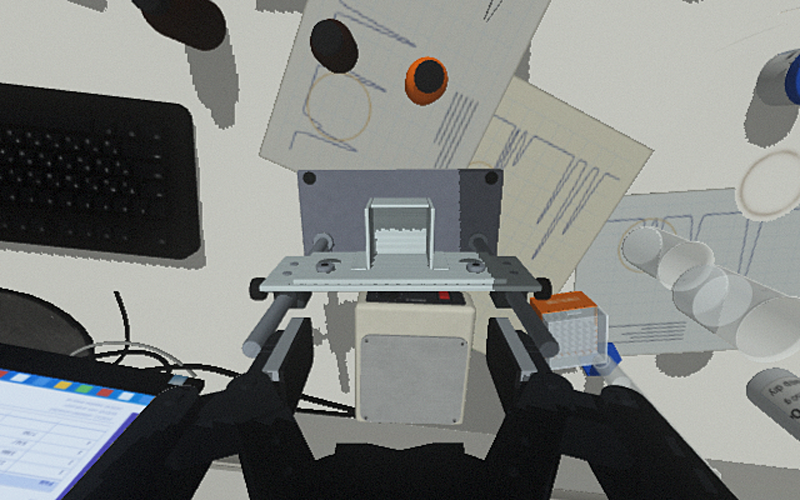

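The holder hangs flush in front of the cross-plate with both heads in front of it, at (326,267) and (475,267). Next is the small bottle at (334,45), with the orange one beside it.

```bash
python3 - <<'E'
from h import *
for n in("w6","top","scene"):
    f=np.load(n+".npz");P=f["P"];z=P[...,2];p=f["p"].astype(int)
    m=(z>.066)&(z<.078)&(P[...,0]>.38)&(P[...,0]<.5)&(P[...,1]>.02)&(P[...,1]<.2)&(p.sum(-1)<200)
    k,l,s,c=cv2.connectedComponentsWithStats(m.astype(np.uint8))
    for i in range(1,k):
        if s[i,4]>15:
            q=P[l==i];print(n,s[i,4],"mid",((np.percentile(q,3,axis=0)+np.percentile(q,97,axis=0))/2).round(4),"size",np.ptp(q,axis=0).round(4))
    for y0 in (.08,):
        m=(z>.02)&(z<.06)&(abs(P[...,0]-.437)<.025)&(abs(P[...,1]-y0)<.025);q=P[m];print(n,"body",len(q),np.percentile(q[:,:2],[2,98],axis=0).round(4).tolist())
go(.4375,.08,.34,8.15)
E
```

```text
w6 558 mid [0.4407 0.0822 0.0714] size [0.0241 0.0244 0.0086]
w6 499 mid [0.4571 0.1679 0.0715] size [0.0245 0.0243 0.0079]
w6 body 643 [[0.4237, 0.0657], [0.4588, 0.1001]]
top 67 mid [0.4553 0.1672 0.0719] size [0.0223 0.0214 0.0088]
top 71 mid [0.4375 0.0808 0.0712] size [0.0242 0.0243 0.0108]
top body 98 [[0.4196, 0.0651], [0.4559, 0.0994]]
scene 98 mid [0.4523 0.1655 0.0717] size [0.0223 0.0206 0.0106]
scene 112 mid [0.4363 0.0796 0.0709] size [0.0219 0.0208 0.011 ]
scene body 323 [[0.4188, 0.0624], [0.4464, 0.0956]]
shift [ 0.1518 -0.06    0.0955] turn [-0.002 -0.004 -0.001] rows 4.5 0.0
```

Emit:
drive_tool --rows '[{"x": 0.03,"y": -0.012,"z": 0.015,"wx": 0,"wy": -0.004,"wz": 0,"jaw": 0.7},{"x": 0.06,"y": -0.024,"z": 0.03,"wx": 0,"wy": -0.004,"wz": 0,"jaw": 0.7},{"x": 0.09,"y": -0.036,"z": 0.05,"wx": 0,"wy": -0.004,"wz": 0,"jaw": 0.7},{"x": 0.12,"y": -0.048,"z": 0.07,"wx": 0,"wy": -0.004,"wz": 0,"jaw": 0.7},{"x": 0.145,"y": -0.058,"z": 0.09,"wx": 0,"wy": -0.004,"wz": 0,"jaw": 0.7},{"x": 0.1505,"y": -0.0585,"z": 0.0955,"wx": 0,"wy": -0.004,"wz": 0,"jaw": 0.7},{"x": 0.1505,"y": -0.0585,"z": 0.0955,"wx": 0,"wy": -0.004,"wz": 0,"jaw": 0.7},{"x": 0.1505,"y": -0.0585,"z": 0.0955,"wx": 0,"wy": -0.004,"wz": 0,"jaw": 0.7}]'

```text
t: 10.57
ee_pos: [0.4397, 0.0819, 0.3406]
orientation: [-0.221, 3.132, -0.002]
ft_force: [1.4, 0.4, 0.4]
gripper_width: 0.0722
```

Emit:
drive_tool --rows '[{"x": 0,"y": 0,"z": 0,"wx": 0,"wy": 0,"wz": 0,"jaw": 0.7},{"x": 0,"y": 0,"z": 0,"wx": 0,"wy": 0,"wz": 0,"jaw": 0.7},{"x": 0,"y": 0,"z": 0,"wx": 0,"wy": 0,"wz": 0,"jaw": 0.7}]'

```text
t: 10.82
ee_pos: [0.4411, 0.0823, 0.3419]
orientation: [-0.222, 3.128, -0.002]
ft_force: [0.4, 0.1, 0.2]
gripper_width: 0.073
```

```bash
python3 - <<'E'
from h import *
st();p,d,P,K,M=cam("wrist");z=P[...,2];save(p,"w7.png",1.25)
m=(z>.068)&(z<.078)&(abs(P[...,0]-.438)<.02)&(abs(P[...,1]-.081)<.02);q=P[m];print(len(q),((np.percentile(q,2,axis=0)+np.percentile(q,98,axis=0))/2).round(4),np.ptp(q,axis=0).round(4))
go(.4385,.0812,.223,8.15)
E
```

```text
t 10.82 p [0.4411 0.0823 0.3419] yaw 8.12 zax [ 5.6e-03 -8.0e-04 -1.0e+00] F [0.39 0.1  0.22] T [-0.   -0.   -0.01] w 0.073
627 [0.4398 0.0816 0.0711] [0.0245 0.0244 0.0055]
shift [ 0.003  -0.0005  0.1188] turn [-0.002  0.006 -0.001] rows 2.9 0.0
```

Emit:
drive_tool --rows '[{"x": 0.002,"y": -0.0005,"z": 0.035,"wx": 0,"wy": 0.005,"wz": 0,"jaw": 0.7},{"x": 0.002,"y": -0.0005,"z": 0.07,"wx": 0,"wy": 0.005,"wz": 0,"jaw": 0.7},{"x": 0.002,"y": -0.0005,"z": 0.1,"wx": 0,"wy": 0.005,"wz": 0,"jaw": 0.6},{"x": 0.002,"y": -0.0005,"z": 0.1185,"wx": 0,"wy": 0.005,"wz": 0,"jaw": 0.4},{"x": 0.002,"y": -0.0005,"z": 0.1185,"wx": 0,"wy": 0.005,"wz": 0,"jaw": 0.2},{"x": 0.002,"y": -0.0005,"z": 0.1185,"wx": 0,"wy": 0.005,"wz": 0,"jaw": 0}]'

```text
t: 11.37
ee_pos: [0.4382, 0.0811, 0.2222]
orientation: [0.222, -3.131, 0.003]
ft_force: [1.0, 0.5, 0.5]
gripper_width: 0.0432
```

Emit:
drive_tool --rows '[{"x": 0,"y": 0,"z": 0,"wx": 0,"wy": 0,"wz": 0,"jaw": -0.3},{"x": 0,"y": 0,"z": 0,"wx": 0,"wy": 0,"wz": 0,"jaw": -0.5},{"x": 0,"y": 0,"z": 0,"wx": 0,"wy": 0,"wz": 0,"jaw": -0.7},{"x": 0,"y": 0,"z": 0,"wx": 0,"wy": 0,"wz": 0,"jaw": -1},{"x": 0,"y": 0,"z": 0,"wx": 0,"wy": 0,"wz": 0,"jaw": -1},{"x": 0,"y": 0,"z": 0,"wx": 0,"wy": 0,"wz": 0,"jaw": -1}]' --squeeze 35

```text
t: 11.87
ee_pos: [0.4385, 0.081, 0.2237]
orientation: [-0.222, 3.132, -0.003]
ft_force: [-0.0, 0.4, 6.1]
gripper_width: 0.0298
```

```bash
python3 -c "
from h import *
st()"
```

```text
t 11.87 p [0.4385 0.081  0.2237] yaw 8.1 zax [ 0.0018 -0.0015 -1.    ] F [-0.04  0.42  6.05] T [-0.04  0.03  0.05] w 0.0298
```

Emit:
drive_tool --rows '[{"x": 0,"y": 0,"z": -0.001,"wx": 0,"wy": 0,"wz": 0,"jaw": -1},{"x": 0,"y": 0,"z": -0.003,"wx": 0,"wy": 0,"wz": 0,"jaw": -1},{"x": 0,"y": 0,"z": -0.003,"wx": 0,"wy": 0,"wz": 0,"jaw": -1}]'

```text
t: 12.12
ee_pos: [0.4378, 0.081, 0.2259]
orientation: [0.222, -3.133, 0.003]
ft_force: [-0.2, -0.8, 0.0]
gripper_width: 0.0293
```

```bash
python3 -c "
from h import *
st();p,d,P,K,M=cam('wrist');save(p[150:400,180:460],'w8.png',2.4)"
```

```text
t 12.12 p [0.4378 0.081  0.2259] yaw 8.1 zax [-8.0e-04 -1.7e-03 -1.0e+00] F [-0.22 -0.84  0.03] T [-0.02 -0.04  0.01] w 0.0293
```

View pics/w8.png

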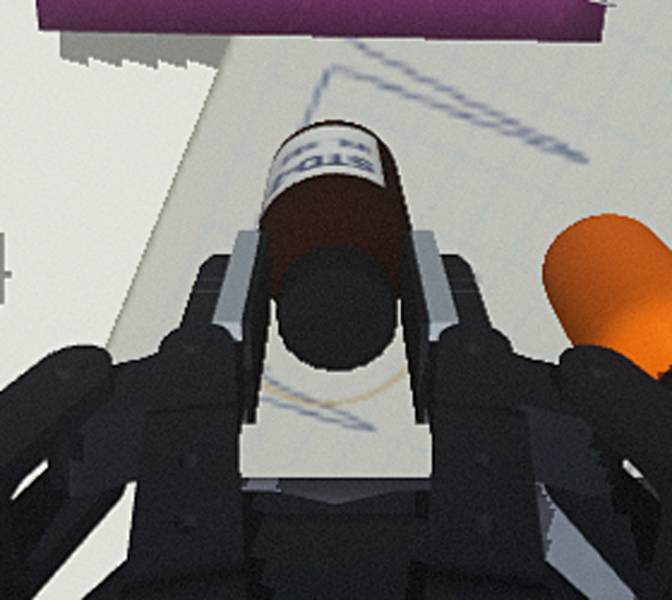

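The tips pinch the sloping shoulder and leave a gap at the cap, with the bottle still upright. I set it down, open a little, rise 8 mm and regrip on the cap.

Emit:
drive_tool --rows '[{"x": 0,"y": 0,"z": 0.0015,"wx": 0,"wy": 0,"wz": 0,"jaw": -1},{"x": 0,"y": 0,"z": 0.0025,"wx": 0,"wy": 0,"wz": 0,"jaw": -0.2},{"x": 0,"y": 0,"z": 0.0025,"wx": 0,"wy": 0,"wz": 0,"jaw": -0.1},{"x": 0,"y": 0,"z": 0.0015,"wx": 0,"wy": 0,"wz": 0,"jaw": -0.1},{"x": 0,"y": 0,"z": -0.003,"wx": 0,"wy": 0,"wz": 0,"jaw": -0.1},{"x": 0,"y": 0,"z": -0.006,"wx": 0,"wy": 0,"wz": 0,"jaw": -0.1},{"x": 0,"y": 0,"z": -0.006,"wx": 0,"wy": 0,"wz": 0,"jaw": -0.1}]'

```text
t: 12.75
ee_pos: [0.4384, 0.081, 0.2325]
orientation: [-0.222, 3.133, -0.003]
ft_force: [0.4, 1.0, 0.1]
gripper_width: 0.0383
```

Emit:
drive_tool --rows '[{"x": 0,"y": 0,"z": 0,"wx": 0,"wy": 0,"wz": 0,"jaw": -0.3},{"x": 0,"y": 0,"z": 0,"wx": 0,"wy": 0,"wz": 0,"jaw": -0.4},{"x": 0,"y": 0,"z": 0,"wx": 0,"wy": 0,"wz": 0,"jaw": -0.7},{"x": 0,"y": 0,"z": 0,"wx": 0,"wy": 0,"wz": 0,"jaw": -1},{"x": 0,"y": 0,"z": 0,"wx": 0,"wy": 0,"wz": 0,"jaw": -1},{"x": 0,"y": 0,"z": 0,"wx": 0,"wy": 0,"wz": 0,"jaw": -1}]' --squeeze 40

```text
t: 13.25
ee_pos: [0.4382, 0.081, 0.2321]
orientation: [-0.222, 3.134, -0.002]
ft_force: [-0.9, 0.5, 5.7]
gripper_width: 0.0235
```

```bash
python3 - <<'E'
from h import *
st();p,d,P,K,M=cam('wrist');save(p[150:400,180:460],'w9.png',2.4);z=P[...,2]
m=(z>.068)&(z<.078)&(abs(P[...,0]-.438)<.02)&(abs(P[...,1]-.081)<.0145);q=P[m];print(len(q),((np.percentile(q,2,axis=0)+np.percentile(q,98,axis=0))/2).round(4),np.ptp(q,axis=0).round(4))
E
```

```text
t 13.25 p [0.4382 0.081  0.2321] yaw 8.09 zax [ 2.0e-04 -1.6e-03 -1.0e+00] F [-0.88  0.45  5.69] T [0.02 0.05 0.01] w 0.0235
1917 [0.4378 0.0811 0.0728] [0.0262 0.0289 0.01  ]
```

View pics/w9.png

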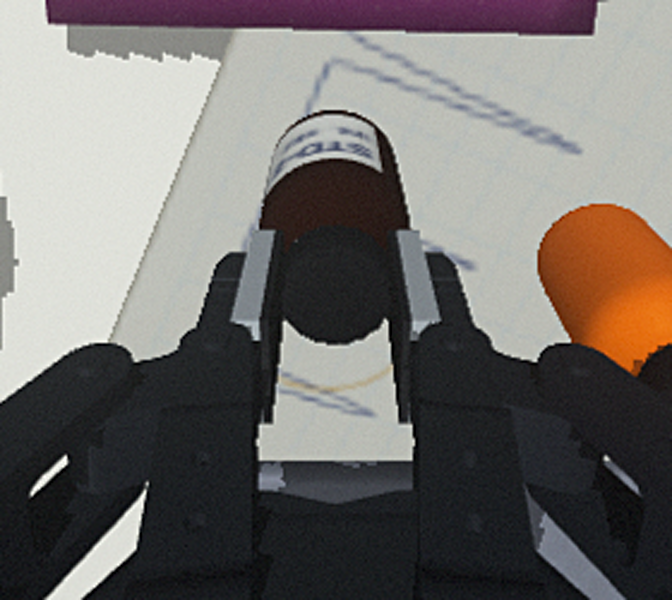

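The pads now hold the cap and the bottle is upright. I lift and check.

Emit:
drive_tool --rows '[{"x": 0,"y": 0,"z": -0.01,"wx": 0,"wy": 0,"wz": 0,"jaw": -1},{"x": 0,"y": 0,"z": -0.03,"wx": 0,"wy": 0,"wz": 0,"jaw": -1},{"x": 0,"y": 0,"z": -0.06,"wx": 0,"wy": 0,"wz": 0,"jaw": -1},{"x": 0,"y": 0,"z": -0.09,"wx": 0,"wy": 0,"wz": 0,"jaw": -1},{"x": 0,"y": 0,"z": -0.12,"wx": 0,"wy": 0,"wz": 0,"jaw": -1},{"x": 0,"y": 0,"z": -0.15,"wx": 0,"wy": 0,"wz": 0,"jaw": -1},{"x": 0,"y": 0,"z": -0.18,"wx": 0,"wy": 0,"wz": 0,"jaw": -1},{"x": 0,"y": 0,"z": -0.19,"wx": 0,"wy": 0,"wz": 0,"jaw": -1}]'

```text
t: 13.97
ee_pos: [0.4389, 0.0814, 0.4258]
orientation: [-0.221, 3.128, -0.002]
ft_force: [1.2, -0.4, -0.8]
gripper_width: 0.023
```

```bash
python3 - <<'E'
from h import *
st();p,d,P,K,M=cam('wrist');save(p,'w10.png',1.25);np.savez("w10",p=p,P=P);z=P[...,2]
o=manip.get_obs();T=R.from_rotvec(o["orientation"]);Q=T.inv().apply((P.reshape(-1,3)-o["ee_pos"])).reshape(P.shape)
x,y,t=Q[...,0],Q[...,1],Q[...,2]
m=(abs(x)<.03)&(abs(y)<.024)&(t>.17)&(t<.25)
for a in np.arange(.15,.25,.01):
    k=(abs(x)<.03)&(abs(y)<.023)&(abs(t-a)<.005)
    if k.sum()>10: print("tool z",a.round(3),k.sum(),"x",np.percentile(x[k],[2,98]).round(4),"y",np.percentile(y[k],[2,98]).round(4))
go(.5764,.1603,.42,8.15)
E
```

```text
t 13.97 p [0.4389 0.0814 0.4258] yaw 8.1 zax [ 0.0061 -0.0011 -1.    ] F [ 1.15 -0.41 -0.81] T [ 0.02 -0.03 -0.01] w 0.023
tool z 0.15 689 x [-0.0094  0.0112] y [-0.0224  0.0225]
tool z 0.16 2243 x [-0.0104  0.0116] y [-0.0209  0.021 ]
tool z 0.17 484 x [0.0034 0.0121] y [-0.0208  0.0207]
tool z 0.18 1124 x [0.0049 0.0178] y [-0.0153  0.0154]
tool z 0.19 489 x [0.0052 0.0193] y [-0.0175  0.0175]
tool z 0.2 311 x [0.0081 0.0195] y [-0.0171  0.0165]
tool z 0.21 269 x [0.0073 0.0195] y [-0.0176  0.0165]
tool z 0.22 228 x [0.0074 0.0195] y [-0.0171  0.0168]
tool z 0.23 83 x [0.0085 0.0192] y [-0.0159  0.0166]
shift [-0.1469  0.0588  0.007 ] turn [-0.003  0.009 -0.001] rows 3.8 0.1
```

The bottle follows, hangs vertical and is centred in the tool to about 0.4 mm. I move over the pocket.

Emit:
drive_tool --rows '[{"x": -0.02,"y": 0.008,"z": 0.003,"wx": 0,"wy": 0.008,"wz": 0,"jaw": -1},{"x": -0.045,"y": 0.018,"z": 0.005,"wx": 0,"wy": 0.008,"wz": 0,"jaw": -1},{"x": -0.075,"y": 0.03,"z": 0.005,"wx": 0,"wy": 0.008,"wz": 0,"jaw": -1},{"x": -0.105,"y": 0.042,"z": 0.005,"wx": 0,"wy": 0.008,"wz": 0,"jaw": -1},{"x": -0.13,"y": 0.052,"z": 0.005,"wx": 0,"wy": 0.008,"wz": 0,"jaw": -1},{"x": -0.143,"y": 0.0575,"z": 0.005,"wx": 0,"wy": 0.008,"wz": 0,"jaw": -1},{"x": -0.147,"y": 0.059,"z": 0.005,"wx": 0,"wy": 0.008,"wz": 0,"jaw": -1},{"x": -0.147,"y": 0.059,"z": 0.005,"wx": 0,"wy": 0.008,"wz": 0,"jaw": -1}]'

```text
t: 14.68
ee_pos: [0.5757, 0.1608, 0.4145]
orientation: [0.222, -3.124, 0.004]
ft_force: [-1.0, 0.1, -0.4]
gripper_width: 0.023
```

Emit:
drive_tool --rows '[{"x": 0,"y": 0,"z": 0,"wx": 0,"wy": 0,"wz": 0,"jaw": -1},{"x": 0,"y": 0,"z": 0,"wx": 0,"wy": 0,"wz": 0,"jaw": -1},{"x": 0,"y": 0,"z": 0,"wx": 0,"wy": 0,"wz": 0,"jaw": -1},{"x": 0,"y": 0,"z": 0,"wx": 0,"wy": 0,"wz": 0,"jaw": -1}]'

```text
t: 15.02
ee_pos: [0.5745, 0.1599, 0.4168]
orientation: [0.221, -3.127, 0.003]
ft_force: [-0.7, -0.5, -0.9]
gripper_width: 0.023
```

```bash
python3 - <<'E'
from h import *
st();go(.5764,.1603,.3557,8.15)
p,d,P,K,M=cam("scene");np.savez("s2",p=p,P=P);save(p[100:260,250:450],"s2.png",4)
o=manip.get_obs();p,d,P,K,M=cam('wrist');z=P[...,2]
a=np.radians(8.15);ex=np.array([np.cos(a),np.sin(a)]);ey=np.array([-ex[1],ex[0]])
L=P[...,:2]-[.602,.1648];lx=L@ex;ly=L@ey
for n,zz in(("side rims",.1486),("front rim",.1346)):
    m=(abs(z-zz)<.004)&(abs(ly)<.035)&(lx>-.07)&(lx<-.012);print(n,m.sum(),"y",np.percentile(ly[m],[1,50,99]).round(4),"x",np.percentile(lx[m],[1,50,99]).round(4))
m=(z>.19)&(z<.23)&(abs(ly)<.025)&(lx>-.06)&(lx<0);print("bottle",m.sum(),"y",np.percentile(ly[m],[1,99]).round(4),"x",np.percentile(lx[m],[1,99]).round(4),"zmin",np.percentile(z[m],1))
E
```

```text
t 15.02 p [0.5745 0.1599 0.4168] yaw 8.07 zax [-0.0069 -0.0026 -1.    ] F [-0.75 -0.49 -0.88] T [-0.01  0.01 -0.02] w 0.023
shift [-0.0024  0.0002  0.0611] turn [-0.002 -0.009 -0.002] rows 1.5 0.1
side rims 279 y [-0.0256  0.0214  0.0242] x [-0.0494 -0.0334 -0.0133]
front rim 264 y [-0.0242  0.0002  0.0224] x [-0.0497 -0.0477 -0.0161]
bottle 1191 y [-0.0192  0.0163] x [-0.0482 -0.0344] zmin 0.1905149675720501
```

View pics/s2.png

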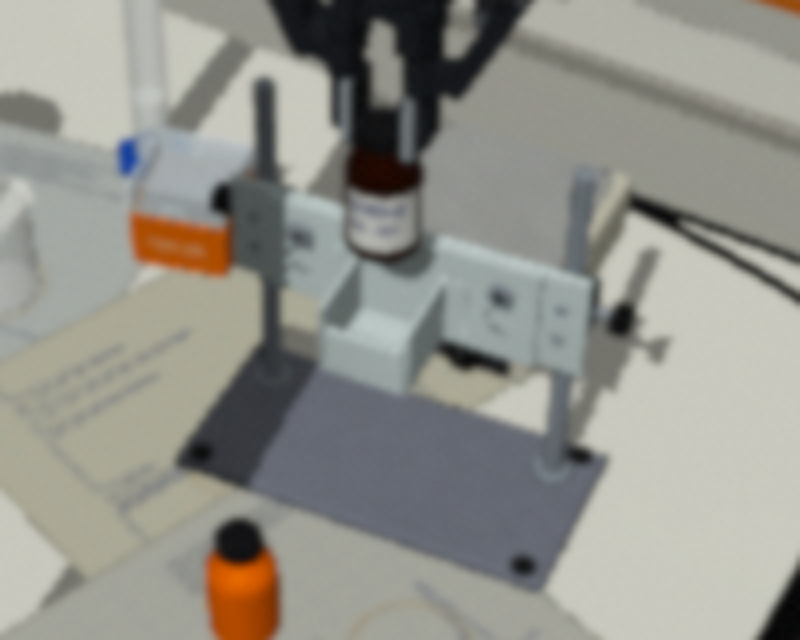

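The holder hangs with each head above its entry hole, and the bottle is above the pocket. I trim position and tilt, then lower.

Emit:
drive_tool --rows '[{"x": -0.0024,"y": 0.0006,"z": 0,"wx": -0.002,"wy": -0.009,"wz": -0.002,"jaw": -1},{"x": -0.0024,"y": 0.0006,"z": 0.01,"wx": -0.002,"wy": -0.009,"wz": -0.002,"jaw": -1},{"x": -0.0024,"y": 0.0006,"z": 0.018,"wx": -0.002,"wy": -0.009,"wz": -0.002,"jaw": -1},{"x": -0.0024,"y": 0.0006,"z": 0.022,"wx": -0.002,"wy": -0.009,"wz": -0.002,"jaw": -1},{"x": -0.0024,"y": 0.0006,"z": 0.022,"wx": -0.002,"wy": -0.009,"wz": -0.002,"jaw": -1},{"x": -0.0024,"y": 0.0006,"z": 0.022,"wx": -0.002,"wy": -0.009,"wz": -0.002,"jaw": -1}]'

```text
t: 15.62
ee_pos: [0.5773, 0.1613, 0.3936]
orientation: [0.224, -3.132, 0.0]
ft_force: [-0.1, 1.0, -1.7]
gripper_width: 0.0234
```

```bash
python3 - <<'E'
from h import *
st();go(.5764,.1603,.3407,8.15)
p,d,P,K,M=cam('wrist');z=P[...,2]
a=np.radians(8.15);ex=np.array([np.cos(a),np.sin(a)]);ey=np.array([-ex[1],ex[0]])
L=P[...,:2]-[.602,.1648];lx=L@ex;ly=L@ey
m=(abs(z-.1346)<.004)&(abs(ly)<.035)&(lx>-.07)&(lx<-.012);print("rim",m.sum(),"y",np.percentile(ly[m],[1,50,99]).round(4),"x",np.percentile(lx[m],[1,50,99]).round(4))
m=(z>.172)&(z<.21)&(abs(ly)<.025)&(lx>-.06)&(lx<0);print("bottle",m.sum(),"y",np.percentile(ly[m],[1,99]).round(4),"x",np.percentile(lx[m],[1,99]).round(4))
E
```

```text
t 15.62 p [0.5773 0.1613 0.3936] yaw 8.19 zax [-1.9e-03 -4.0e-04 -1.0e+00] F [-0.08  1.05 -1.66] T [ 0.01 -0.03 -0.07] w 0.0234
shift [ 0.0009 -0.0008  0.0529] turn [-0.    -0.002  0.001] rows 1.3 0.0
rim 313 y [-0.0238 -0.001   0.0227] x [-0.0497 -0.0478 -0.017 ]
bottle 1351 y [-0.0181  0.0176] x [-0.0443 -0.0298]
```

Emit:
drive_tool --rows '[{"x": 0,"y": -0.0003,"z": 0.008,"wx": 0,"wy": 0,"wz": 0,"jaw": -1},{"x": 0,"y": -0.0003,"z": 0.016,"wx": 0,"wy": 0,"wz": 0,"jaw": -1},{"x": 0,"y": -0.0003,"z": 0.024,"wx": 0,"wy": 0,"wz": 0,"jaw": -1},{"x": 0,"y": -0.0003,"z": 0.032,"wx": 0,"wy": 0,"wz": 0,"jaw": -1},{"x": 0,"y": -0.0003,"z": 0.039,"wx": 0,"wy": 0,"wz": 0,"jaw": -1},{"x": 0,"y": -0.0003,"z": 0.045,"wx": 0,"wy": 0,"wz": 0,"jaw": -1},{"x": 0,"y": -0.0003,"z": 0.048,"wx": 0,"wy": 0,"wz": 0,"jaw": -1},{"x": 0,"y": -0.0003,"z": 0.048,"wx": 0,"wy": 0,"wz": 0,"jaw": -1}]'

```text
t: 16.33
ee_pos: [0.5773, 0.1609, 0.3453]
orientation: [0.224, -3.132, 0.0]
ft_force: [0.5, 0.7, -0.9]
gripper_width: 0.0226
```

Emit:
drive_tool --rows '[{"x": 0,"y": 0,"z": 0.001,"wx": 0,"wy": 0,"wz": 0,"jaw": -1},{"x": 0,"y": 0,"z": 0.002,"wx": 0,"wy": 0,"wz": 0,"jaw": -1},{"x": 0,"y": 0,"z": 0.003,"wx": 0,"wy": 0,"wz": 0,"jaw": -1},{"x": 0,"y": 0,"z": 0.003,"wx": 0,"wy": 0,"wz": 0,"jaw": -1}]'

```text
t: 16.67
ee_pos: [0.5776, 0.161, 0.3437]
orientation: [-0.224, 3.133, 0.0]
ft_force: [0.3, 0.1, -1.0]
gripper_width: 0.0234
```

Emit:
drive_tool --rows '[{"x": 0,"y": 0,"z": 0.0007,"wx": 0,"wy": 0,"wz": 0,"jaw": -1},{"x": 0,"y": 0,"z": 0.0015,"wx": 0,"wy": 0,"wz": 0,"jaw": -1},{"x": 0,"y": 0,"z": 0.0015,"wx": 0,"wy": 0,"wz": 0,"jaw": -1}]'

```text
t: 16.92
ee_pos: [0.5775, 0.161, 0.342]
orientation: [0.224, -3.133, 0.0]
ft_force: [0.0, -0.7, -1.4]
gripper_width: 0.0234
```

Emit:
drive_tool --rows '[{"x": 0,"y": 0,"z": 0.0005,"wx": 0,"wy": 0,"wz": 0,"jaw": -1},{"x": 0,"y": 0,"z": 0.001,"wx": 0,"wy": 0,"wz": 0,"jaw": -1},{"x": 0,"y": 0,"z": 0.001,"wx": 0,"wy": 0,"wz": 0,"jaw": -1}]'

```text
t: 17.17
ee_pos: [0.5775, 0.161, 0.3409]
orientation: [0.224, -3.133, 0.0]
ft_force: [-1.1, 0.4, -1.3]
gripper_width: 0.0234
```

Emit:
drive_tool --rows '[{"x": 0,"y": 0,"z": 0.0005,"wx": 0,"wy": 0,"wz": 0,"jaw": -1},{"x": 0,"y": 0,"z": 0.001,"wx": 0,"wy": 0,"wz": 0,"jaw": -1},{"x": 0,"y": 0,"z": 0.001,"wx": 0,"wy": 0,"wz": 0,"jaw": -1}]'

```text
t: 17.42
ee_pos: [0.5775, 0.161, 0.3401]
orientation: [-0.224, 3.134, 0.0]
ft_force: [0.8, -0.2, 0.1]
gripper_width: 0.0238
```

Emit:
drive_tool --rows '[{"x": 0,"y": 0,"z": 0.0004,"wx": 0,"wy": 0,"wz": 0,"jaw": -1},{"x": 0,"y": 0,"z": 0.0008,"wx": 0,"wy": 0,"wz": 0,"jaw": -1},{"x": 0,"y": 0,"z": 0.0008,"wx": 0,"wy": 0,"wz": 0,"jaw": -1}]'

```text
t: 17.67
ee_pos: [0.5776, 0.161, 0.3399]
orientation: [-0.224, 3.133, 0.0]
ft_force: [-1.1, -0.4, 4.0]
gripper_width: 0.0233
```

The foot rests on the pocket floor at TCP z = 0.340, against 0.3407 predicted. I release and withdraw straight up.

Emit:
drive_tool --rows '[{"x": 0,"y": 0,"z": -0.0005,"wx": 0,"wy": 0,"wz": 0,"jaw": -0.35},{"x": 0,"y": 0,"z": -0.0005,"wx": 0,"wy": 0,"wz": 0,"jaw": -0.2},{"x": 0,"y": 0,"z": -0.0005,"wx": 0,"wy": 0,"wz": 0,"jaw": 0},{"x": 0,"y": 0,"z": -0.0005,"wx": 0,"wy": 0,"wz": 0,"jaw": 0.2},{"x": 0,"y": 0,"z": -0.0005,"wx": 0,"wy": 0,"wz": 0,"jaw": 0.3},{"x": 0,"y": 0,"z": -0.03,"wx": 0,"wy": 0,"wz": 0,"jaw": 0.3},{"x": 0,"y": 0,"z": -0.06,"wx": 0,"wy": 0,"wz": 0,"jaw": 0.3},{"x": 0,"y": 0,"z": -0.09,"wx": 0,"wy": 0,"wz": 0,"jaw": 0.3}]'

```text
t: 18.33
ee_pos: [0.5773, 0.1609, 0.4293]
orientation: [0.224, -3.131, 0.001]
ft_force: [0.2, 0.4, 0.5]
gripper_width: 0.0557
```

Emit:
drive_tool --rows '[{"x": 0.03,"y": 0,"z": -0.02,"wx": 0,"wy": 0,"wz": 0,"jaw": 0.3},{"x": 0.06,"y": 0,"z": -0.02,"wx": 0,"wy": 0,"wz": 0,"jaw": 0.3},{"x": 0.06,"y": 0,"z": -0.02,"wx": 0,"wy": 0,"wz": 0,"jaw": 0.3},{"x": 0.06,"y": 0,"z": -0.02,"wx": 0,"wy": 0,"wz": 0,"jaw": 0.3},{"x": 0.06,"y": 0,"z": -0.02,"wx": 0,"wy": 0,"wz": 0,"jaw": 0.3}]'

```text
t: 18.75
ee_pos: [0.5183, 0.1525, 0.4493]
orientation: [-0.224, 3.133, 0.0]
ft_force: [0.4, 0.2, 0.6]
gripper_width: 0.0556
```

```bash
python3 - <<'E'
from h import *
st()
a=np.radians(8.15);ex=np.array([np.cos(a),np.sin(a)]);ey=np.array([-ex[1],ex[0]])
for n in("scene","wrist"):
    p,d,P,K,M=cam(n);z=P[...,2]
    if n=="scene":
        save(p[100:330,230:470],"fin.png",3)
        for t in("large_bottle_mid","beaker_mid"): print(t,[(round(a["score"],2),np.round(a["rect"]).astype(int).tolist()) for a in manip.look_for(n,t)[:1]])
    L=P[...,:2]-[.602,.1648];lx=L@ex;ly=L@ey
    m=(z>.175)&(z<.19)&(abs(ly)<.03)&(lx>-.05)&(lx<-.005);print(n,"cap",m.sum(),"y",np.percentile(ly[m],[2,98]).round(4),"x",np.percentile(lx[m],[2,98]).round(4),"z",np.percentile(z[m],[50,98]).round(4))
    m=(z>.1346-.004)&(z<.1346+.004)&(abs(ly)<.035)&(lx>-.07)&(lx<-.04);print("front rim",m.sum(),"y",np.percentile(ly[m],[2,98]).round(4),"x",np.percentile(lx[m],[2,98]).round(4))
E
```

```text
t 18.75 p [0.5183 0.1525 0.4493] yaw 8.19 zax [ 9.e-04  1.e-04 -1.e+00] F [0.37 0.23 0.6 ] T [-0.02 -0.04  0.02] w 0.0556
large_bottle_mid [(0.97, [383, 283, 414, 327])]
beaker_mid [(0.71, [236, 140, 260, 176])]
scene cap 109 y [-0.0119  0.0108] x [-0.0394 -0.0161] z [0.1806 0.1835]
front rim 102 y [-0.0249  0.0241] x [-0.0531 -0.0403]
wrist cap 533 y [-0.0107  0.0113] x [-0.0368 -0.0146] z [0.1794 0.1807]
front rim 218 y [-0.024   0.0222] x [-0.0497 -0.0403]
```

View pics/fin.png

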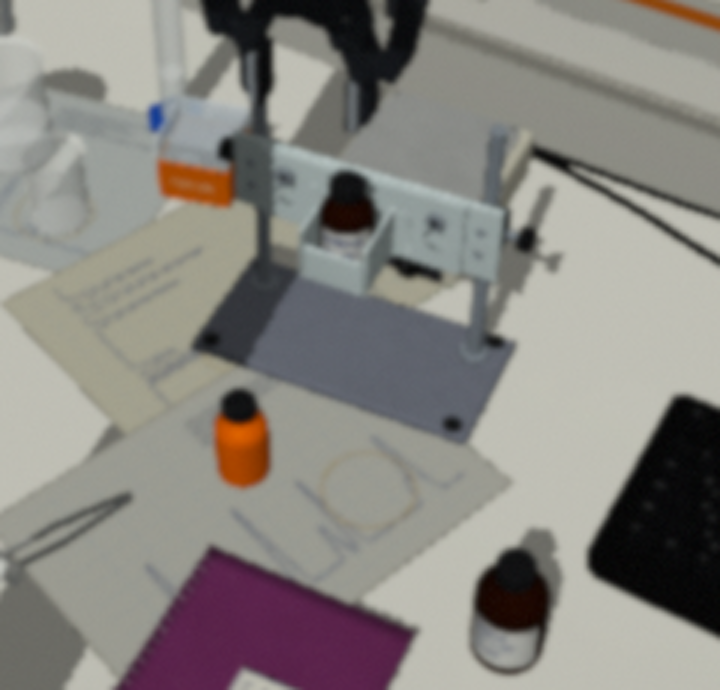

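The bottle stands upright in the pocket at (347,215). The holder hangs on both screws, and the other things are where they were. I hand in.

```bash
python3 -c "
from h import *
print(manip.sign_off())"
```

```text
the job is handed in; nothing more can be done
None
```

The needle-wash station is back together, and I handed the job in at about 19 s of the 64 s allowed; the hand-in gives no verdict.

- **Holder:** I passed its keyholes over both screw heads without touching them and lowered it until the slot ends bore on the screws. At that point the vertical force went from -2 to +5 N. I then let go and backed away, and it hung by itself for more than 0.3 s before I touched the bottle. Its middle is about 127 mm above the bench by touch, and within 1 mm of centre.
- **Small bottle:** My first grip pinched the sloping shoulder, so I set it back down upright and regripped on the cap. It went onto the pocket floor where predicted (measured 0.340 m, predicted 0.3407 m). Its cap axis is within about 1–2 mm of the pocket's middle, and its top is about 181 mm above the bench, the height expected when it is seated.
- **Left alone:** Going by their image boxes, the large bottle and the beaker are where they started, within a few pixels. The orange look-alike was not touched, and the gripper was clear of everything at the end.

**Disagreements:** The scene and wrist cameras differed by 2–3 mm (plate height and cap position), within about what the calibration allows. The first move call was refused because fields were missing from its rows, and nothing moved.

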